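Fit a spindle through a cocked self-aligning bearing into its footstep bush

ROBOT

A 6-joint arm with a two-finger parallel gripper is mounted at the origin on a cart in front of the work surface, level with it; the furniture and walls round the work are solid. World frame = base frame: x ahead of the robot, y to its left, z up, the work surface at z = 0. Lengths are in m, angles in degrees, forces in N, time in s.
With the tool pointing down it reaches from about 0.325 to 0.775 m from the base axis. Payload 9.3 kg.
Tool frame: the origin (TCP) lies at the very end of the fingers, on their centre line; the grasp point (between the pads) lies robot.tcp_to_grasp behind it (robot.tcp_to_grasp is the distance from the TCP to the grasp point, in m); z points along the fingers, y is the line along which they close (so a half turn about z gives the same grasp; the last joint's range is limited). The gripper opens to 85 mm and grips with 20 to 120 N. Pads are 22 mm wide; open, the fingers measure 114 mm over their backs; the gripper's body (76 mm by 85 mm) begins 54 mm behind the grasp point. The pads swing forward as they close: fully open they stand 13 mm farther back than shut.
Start: joints at [62.132, 14.817, 1.232, 76.415, 0, 81.257], TCP at [0.18, 0.52, 0.231] pointing down, gripper open.
Joint ranges: [-174.27, 174.27], [-52.1, 104.24], [-59.71, 78.15], [-110.17, 111.67], [-87.03, 83.33], [-180, 180]. Speed limits (degrees/s): [127.2, 127.2, 159.86, 180, 180, 180].

INTERFACE

Orientations are given as [roll, pitch, yaw] about the fixed x, y, z axes, in that order (R = Rz(yaw) Ry(pitch) Rx(roll)).
In Python, from workcell import robot gives the robot as it stands.
- The arm moves only by the tool apply_moves, never from a script. Its argument "targets" is a list of rows, each a list of 2 entries, a list of its own where there are three numbers: the shift along the tool's x, y, z each as a share of 2.5 cm, from -1 to 1, then the turn, a rotation vector about the tool's x, y, z each as a share of 5 degrees, from -1 to 1. In form: [[[tx, ty, tz], [rx, ry, rz]], ...]. A call has exactly 8 rows; each row shifts and turns the commanded pose from where the row before left it, along the tool's axes as they then stand; what a row does not reach is not made up. A row lasts 1/8 s, in which the tool goes at most 62.5 mm and 10.7 degrees, less where a joint would pass 70% of its speed; a pose out of reach is approached as far as the arm can. A call with a number of a shift or a turn outside -1 to 1 is refused whole. A call with a gripper value outside its range is refused whole. "gripper" is the opening in per cent of the stroke, from 0 (shut) to 100 (fully open), set as the call begins (left out, the last holds). The fingers move at their own pace and stop on an object; the grip force is fixed at half the most. Time passes only in rows, so rows that do not move let the fingers close, or fill a call up. It gives the time, the measured TCP pose, the force, the opening and the grip force at its end, in the units of the state.
- robot.get_obs(): the state, without advancing time (a new reading comes with each control period).
- robot.capture(name): name is "scene" or "top" or "wrist"; returns the picture (384x512x3 uint8, red, green, blue); there is no depth.
- robot.calibration(name): a dict with "camera_matrix" (3x3 intrinsics, pixels), "R" (3x3) and "t" (3): a world point X has camera coordinates R X + t; the wrist camera has in their place "T_tool_cam" (4x4, takes a point from camera to tool coordinates, whose origin is the TCP and whose axes are the flange's). Camera axes: x right, y down, z forward; pixel columns grow to the right and rows downward; lengths in m; the calibration is good to about 2 mm. A picture is of the moment at which its call begins: read the wrist's pose just before it. calibration takes no time and is no camera call.
- robot.finish_job(): hands the job in; it is judged then, once.
The state is a dict: "time_s": time; "joints": joint angles; "qd": joint speeds; "tau": joint torques, N m; "eef_pos": TCP position; "orientation": TCP orientation; "ft_force": force on the tool from outside, world axes, zero at the start; "torque": the same for the moment, N m; "opening": opening from 0.0 (shut) to 1.0 (fully open); "finger_force": force on a finger pad.
Only numpy, scipy, OpenCV 4.12 (cv2) and the standard library are available. Lean on these libraries where they do the work, as an engineer would, in place of code of your own. Each camera call takes 0.05 s, during which the arm holds its last target. There are 200 camera calls.

TASK

Fit the steel spindle from the wooden stand into the bearing bracket. The bearing on top has swivelled askew: lead the spindle in tilted, edge first, then straighten it so that the bearing swivels with it, feel for the off-centre bush underneath, and slide it home until its collar sits fully on the bearing's inner ring. Keep a light hand and never force it, let go of it in place, and leave the jar and the oil can standing where they are.

Things in the scene. Friction and masses are not known exactly. Their poses are not given: they have to be found in the camera images.
- spindle: bright steel spindle, 140 mm, 0.36 kg, upright, at most 2 degrees off, in a 40 mm deep hole of a 45 mm high wooden stand. Origin: centre of its lower end (foot), z towards its top. 20 mm shaft, 1.2 mm chamfer at the foot, up to z = 85 mm; collar 36 mm across, z = 85 to 93 mm (underside is the seat); 16 mm square end, faces square to x and y, z = 93 to 140 mm: hold it there
- bracket: fixed blue welded bracket: base plate 150 x 124 x 10 mm, two side walls at y = +-54 mm, top plate at z = 66 to 74 mm; on it a green flange bearing, 80 mm across, bolt heads at y = +-48 mm up to z = 92 mm. Its insert protrudes to z = 101 mm. Origin: underside centre, z up
- swivel (a point): point on the bracket's z axis, 88 mm above its underside, about which the bearing's steel insert swivels in any direction, up to 13 degrees. The seat is stiff (about 0.1 N m) and the insert stays where it is left. Axes as the bracket's
- bore_mouth (a point): centre of the upper mouth of the insert's bore, z along the bore, out of it; turns with the insert, which starts 7 to 12 degrees askew. Bore 20.8 mm, 26 mm long, 1 mm chamfer, oiled; the swivel point is 13 mm below the mouth along z. The ring's top face is 30 mm across. Home, the collar rests on this face and the spindle's foot is 85 mm below this point
- bush_top (a point): point on the bracket's z axis level with the flat top of a brass footstep bush (38 mm across, z = 10 to 27 mm of the bracket), 61 mm below the swivel point, under the top plate. Its 21.4 mm bore, 1 mm chamfer, 13 mm deep, oiled, lies with its centre 4 mm off this point in an unknown direction. The bush does not turn. Home, the spindle reaches 11 mm into it and leans 3 to 4 degrees; once in, it may sink by its weight
- shellac_jar: brown jar with a steel lid, 67 mm across, 108 mm high, a bystander beside the yellow tote (between stand and bracket, from 0.52 m ahead of the robot back; with tray and what stands on it up to 0.31 m high: carry the spindle past in front of it); origin at the centre of its underside, z up
- oil_can: brass oil can with a long spout, 72 x 88 x 202 mm, a bystander; origin at the centre of its underside, z up
Things that resemble listed ones, but are neither listed nor needed, are in the scene too. Leave any green or yellow look-alike of the spindle alone.

How it is judged:
By the outcome, as a careful person would: the job done as asked, in the order asked, and still so for the second after the job is handed in, with the robot touching nothing.
It also fails if it takes over 61 s, if anything falls off the work surface, if the arm or the gripper's body presses on something with over 40 N, if the wrist force passes 120 N, or if a joint passes its speed limit or range.

## Working session

There is one attempt and no reset: what is moved stays moved. The work goes in short steps, Python scripts to look and compute and a tool call to move; the robot and the scene stay as the last step left them, time stands still between calls to the robot, and variables do not carry over. Pictures are saved under pics/ and viewed, at most 13 in all, crops included, and the job is handed in when it is done.

Besides the shell and the picture viewer there is one more tool, called after "Call:" as name([rows], argument=value, ...), one row to a line, values as JSON. apply_moves: Moves the arm, as the interface text tells. Shift numbers are shares of 2.5 cm and turn numbers shares of 5 degrees, none past 1 either way. Its arguments: {"type":"object","properties":{"targets":{"type":"array"},"gripper":{"type":"number"}},"required":["targets"]}

```bash
mkdir -p pics; ls
python3 - <<'E'
from workcell import robot
import cv2,numpy as np
o=robot.get_obs();print(o,robot.tcp_to_grasp)
for n in("scene","top","wrist"):
    im=robot.capture(n);cv2.imwrite(f"pics/{n}0.png",im[:,:,::-1]);
    c=robot.calibration(n);print(n,{k:np.round(v,4).tolist() for k,v in c.items()})
a=[cv2.imread(f"pics/{n}0.png") for n in("scene","top")]
E
```

```text
pics
{'time_s': 0.0, 'joints': array([ 6.21310554e+01,  1.48503022e+01,  1.18908595e+00,  7.64142981e+01,
       -3.24634857e-03,  8.12557417e+01]), 'qd': array([ 0.01480527, -0.05571232,  0.05485308,  0.06391887, -0.05510203,
        0.03596965]), 'tau': array([ 8.97323989e-04, -5.55644202e+01,  3.44527102e+01,  1.38096447e-02,
       -3.33030312e-04,  2.21179380e-05]), 'eef_pos': array([0.18009016, 0.51938404, 0.2306659 ]), 'orientation': array([-1.79924870e+02, -8.27139902e-03,  1.60875310e+02]), 'ft_force': array([-1.04132008,  0.60822039,  0.16735278]), 'torque': array([-0.00348884, -0.00689077,  0.02472206]), 'finger_force': 0.0, 'opening': 0.9973782414982778} 0.0187
scene {'camera_matrix': [[350.6556, 0.0, 253.3441], [0.0, 350.6556, 192.0358], [0.0, 0.0, 1.0]], 'R': [[0.5958, -0.803, 0.0136], [-0.532, -0.4073, -0.7423], [0.6017, 0.435, -0.6699]], 't': [-0.3568, 0.34, 0.7885]}
top {'camera_matrix': [[375.6002, 0.0, 254.3973], [0.0, 375.6002, 188.9149], [0.0, 0.0, 1.0]], 'R': [[-0.0034, -1.0, 0.0016], [-0.9915, 0.0031, -0.13], [0.13, -0.002, -0.9915]], 't': [-0.0615, 0.5445, 1.1651]}
wrist {'camera_matrix': [[339.4656, 0.0, 250.8457], [0.0, 339.4656, 195.6993], [0.0, 0.0, 1.0]], 'T_tool_cam': [[0.0003, -0.9595, -0.2818, 0.0723], [1.0, 0.0001, 0.0005, 0.0005], [-0.0004, -0.2818, 0.9595, -0.1435], [0.0, 0.0, 0.0, 1.0]]}
```

View pics/scene0.png

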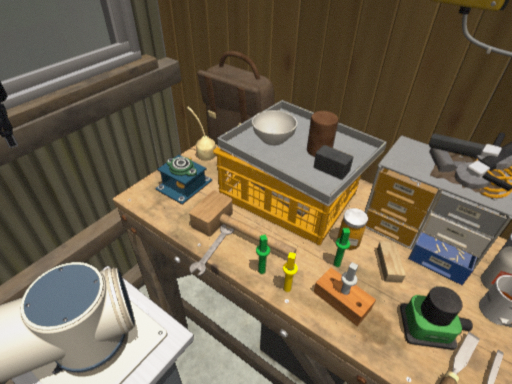

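View pics/top0.png

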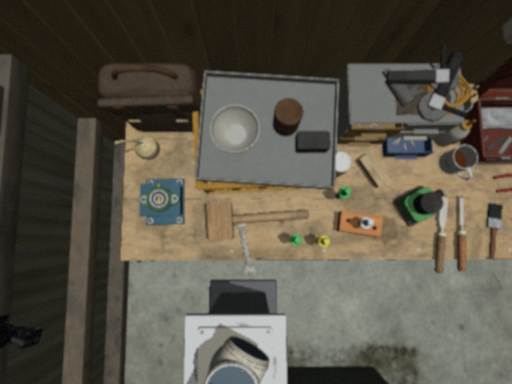

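Scene view: the steel spindle stands in the orange stand at about (349,277), and the bracket with its bearing is at (182,175). In the top view the spindle is at (367,223) and the bracket at (161,201). The jar is at (355,225) in the scene view and the oil can at (205,145). Next I'll enlarge the crops.

```bash
cat > h.py <<'E'
import numpy as np,cv2
from scipy.spatial.transform import Rotation as Ro
from workcell import robot
def cam(n,obs=None):
    c=robot.calibration(n);K=np.array(c["camera_matrix"])
    if n!="wrist": return K,np.array(c["R"]),np.array(c["t"])
    T=np.eye(4);T[:3,:3]=Ro.from_euler("xyz",obs["orientation"],degrees=True).as_matrix();T[:3,3]=obs["eef_pos"]
    M=np.linalg.inv(T@np.array(c["T_tool_cam"]));return K,M[:3,:3],M[:3,3]
def proj(C,X):
    K,R,t=C;p=K@(R@np.atleast_2d(X).T+t[:,None]);return (p[:2]/p[2]).T
def tri(cs,uvs):
    A=[];b=[]
    for (K,R,t),uv in zip(cs,uvs):
        d=R.T@np.linalg.inv(K)@[*uv,1];d/=np.linalg.norm(d);o=-R.T@t
        P=np.eye(3)-np.outer(d,d);A.append(P);b.append(P@o)
    X=np.linalg.lstsq(np.vstack(A),np.hstack(b),rcond=None)[0];return X,[proj(c,X)[0]-u for c,u in zip(cs,uvs)]
def atz(C,uv,z):
    K,R,t=C;d=R.T@np.linalg.inv(K)@[*uv,1];o=-R.T@t;return o+d*(z-o[2])/d[2]
def crop(im,x,y,w,h,f):
    c=cv2.resize(im[y:y+h,x:x+w],None,fx=f,fy=f,interpolation=cv2.INTER_CUBIC)
    for i in range(0,w,10):cv2.line(c,(i*f,0),(i*f,12 if (x+i)%50 else 25),(0,0,255) if (x+i)%50 else (255,0,255),1)
    for i in range(0,h,10):cv2.line(c,(0,i*f),(12 if (y+i)%50 else 25,i*f),(0,0,255) if (y+i)%50 else (255,0,255),1)
    return c
E
python3 - <<'E'
from h import *
s=cv2.imread("pics/scene0.png");t=cv2.imread("pics/top0.png")
a=np.hstack([crop(s,310,250,70,70,4),crop(t,330,190,70,70,4)]);b=np.hstack([crop(s,150,140,70,70,4),crop(t,125,165,70,70,4)])
cv2.imwrite("pics/c1.png",np.vstack([a,b]))
E
```

```text
(no output)
```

View pics/c1.png

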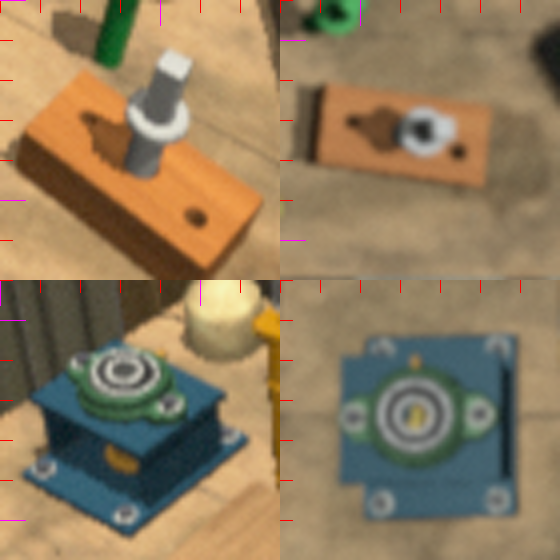

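Crops: the spindle's square end is at scene (353.5,266) and top (370.7,222.5), its collar at (349,279) and (365.5,222.7). The bearing ring is at scene (180.7,162.5) and top (158.7,198.7). Brass shows through the bore, and part of the bush is visible under the top plate.

Run:
```python
from h import *
S,T=cam("scene"),cam("top")
for n,a,b in [("top",(353.5,266),(370.7,222.5)),("collar",(349.2,278.7),(365.5,222.7)),("ring",(180.7,162.5),(158.7,198.7)),("standfar",(331,268),(340+0,211)),]:
    X,r=tri([S,T],[a,b]);print(n,X.round(4),np.round(r,1).tolist())
# stand top corners in scene at z=.045, baseplate corners
for uv in [(331,268),(375.5,300),(362,317)]: print(atz(S,uv,.045).round(3))
for uv in [(410.5,0)]:pass
for p in [(340.5,211.5),(382.5,216),(381,236.5),(338,231)]: print("T",atz(T,p,.045).round(3))
for p in [(146.5,179),(184,179),(184,224),(147,224)]: print("B",atz(T,p,.010).round(3))
for p in [(143.5,-999+1188),(175.2,188.5)]:print("bolt",atz(T,(p[0],p[1]+10),.092).round(3))
```

```text
top [ 0.432  -0.3973  0.1452] [[-0.3, 0.0], [0.2, -0.1]]
collar [ 0.4334 -0.3972  0.0946] [[-0.3, 0.0], [0.2, -0.1]]
ring [0.5076 0.2252 0.0985] [[-0.2, 0.0], [0.1, -0.1]]
standfar [ 0.4741 -0.3365  0.0397] [[-1.2, 0.1], [0.8, -0.5]]
[ 0.472 -0.34   0.045]
[ 0.454 -0.466  0.045]
[ 0.394 -0.458  0.045]
T [ 0.471 -0.334  0.045]
T [ 0.456 -0.466  0.045]
T [ 0.392 -0.458  0.045]
T [ 0.41  -0.324  0.045]
B [0.582 0.29  0.01 ]
B [0.581 0.167 0.01 ]
B [0.434 0.164 0.01 ]
B [0.435 0.283 0.01 ]
bolt [0.507 0.273 0.092]
bolt [0.508 0.177 0.092]
```

Call:
apply_moves([
  [[-1, -0.4, 0], [0, -0.5, 0]],
  [[-1, -0.4, 0.04], [0, -0.5, 0]],
  [[-1, -0.4, 0.09], [0, -0.5, 0]],
  [[-1, -0.4, 0.13], [0, -0.5, 0]],
  [[-1, -0.4, 0.18], [0, -0.5, 0]],
  [[-1, -0.4, 0.22], [0, -0.5, 0]],
  [[-1, -0.4, 0.27], [0, -0.5, 0]],
  [[-1, -0.4, 0.31], [0, -0.5, 0]],
])

```text
time_s: 1.15
eef_pos: [0.3467, 0.3767, 0.2312]
orientation: [-180.0, 20.1, 160.9]
ft_force: [0.0, 0.1, -0.8]
opening: 1.0
finger_force: 0.0
```

```bash
cat > snap.py <<'E'
from h import *
import sys,pickle
o=robot.get_obs();im=robot.capture("wrist")[:,:,::-1];n=sys.argv[1]
cv2.imwrite(f"pics/{n}.png",im);pickle.dump({k:np.array(v) for k,v in o.items()},open(f"{n}.pkl","wb"))
C=cam("wrist",o);print(o["time_s"],o["eef_pos"],o["orientation"],o["ft_force"],proj(C,[[.508,.226,.1],[.433,-.397,.145]]).round(0).tolist())
E
python3 snap.py w1
```

```text
1.15 [0.34667954 0.37670508 0.23119408] [-179.96764537   20.06946101  160.88834188] [ 0.00466905  0.08633654 -0.82239349] [[171.0, 296.0], [-309.0, 392.0]]
```

Call:
apply_moves([
  [[-0.74, -0.45, 0.59], [0, 0, 0]],
  [[-0.74, -0.45, 0.59], [0, 0, 0]],
  [[-0.74, -0.45, 0.59], [0, 0, 0]],
  [[-0.74, -0.45, 0.59], [0, 0, 0]],
  [[-0.74, -0.45, 0.59], [0, 0, 0]],
  [[-0.74, -0.45, 0.59], [0, 0, 0]],
  [[-0.74, -0.45, 0.59], [0, 0, 0]],
  [[-0.74, -0.45, 0.59], [0, 0, 0]],
])

```text
time_s: 2.2
eef_pos: [0.4865, 0.2332, 0.1707]
orientation: [180.0, 20.0, 160.9]
ft_force: [0.2, 0.4, 0.0]
opening: 1.001
finger_force: 0.0
```

```bash
python3 snap.py w2; python3 -c "
from h import *
w=cv2.imread('pics/w2.png');cv2.imwrite('pics/w2c.png',crop(w,170,120,160,140,5)[:600])"
```

```text
2.2 [0.48649381 0.23322076 0.17072844] [179.99225319  19.95953456 160.87819505] [0.20680053 0.39400275 0.03425236] [[250.0, 203.0], [-518.0, 370.0]]
```

View pics/w2c.png

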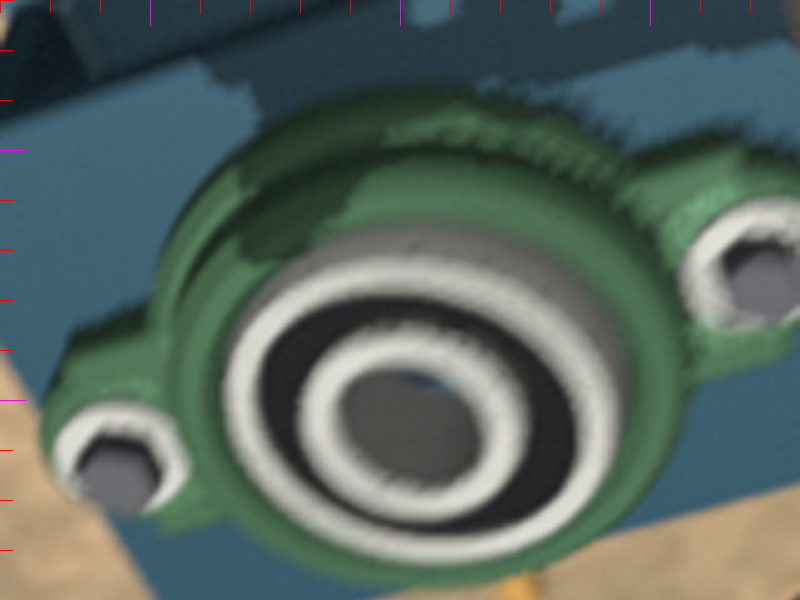

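The inner ring is centred at about (252.6,204.4), 47 px across, and the bolts are at (193,212) and (323,173). I'll fit its tilt.

```bash
cat > ring.py <<'E'
from h import *
import pickle,sys
from scipy.ndimage import map_coordinates
from scipy.optimize import least_squares
def edges(name,c0,r15,which):
    g=cv2.cvtColor(cv2.imread(f"pics/{name}.png"),cv2.COLOR_BGR2GRAY).astype(float)
    C=cam("wrist",pickle.load(open(f"{name}.pkl","rb")));return g,C
def circ(C,s,n,r,h=.013,N=72):
    n=n/np.linalg.norm(n);a=np.cross(n,[0,1,0]);a/=np.linalg.norm(a);b=np.cross(n,a)
    th=np.linspace(0,2*np.pi,N,endpoint=False);X=s+h*n+r*(np.outer(np.cos(th),a)+np.outer(np.sin(th),b))
    return proj(C,X),proj(C,s+h*n)[0]
def obs_edge(g,C,s,n,r,sign,dr=.0022,h=.013):
    lo,_=circ(C,s,n,r-dr,h);hi,_=circ(C,s,n,r+dr,h);k=np.linspace(0,1,41)
    P=lo[:,None]+(hi-lo)[:,None]*k[None,:,None]
    v=map_coordinates(g,[P[...,1],P[...,0]],order=1);d=sign*np.gradient(v,axis=1)
    i=d[:,2:-2].argmax(1)+2;m=d[np.arange(len(i)),i]
    w=np.maximum(d,0)*(np.abs(np.arange(41)-i[:,None])<6);kk=(w*k).sum(1)/w.sum(1)
    return lo+(hi-lo)*kk[:,None],m>0.4*np.median(m)
def fit(views,p0=(.508,.226,0,0)):
    p=np.array([*p0,.0205]);
    for it in range(10):
        D=[]
        for nm in views:
            g,C=edges(nm,0,0,0)
            s=np.array([p[0],p[1],.088]);n=np.array([p[2],p[3],1.])
            D.append((C,obs_edge(g,C,s,n,.015,-1),obs_edge(g,C,s,n,p[4],1)))
        def f(p):
            s=np.array([p[0],p[1],.088]);n=np.array([p[2],p[3],1.]);out=[]
            for C,e1,e2 in D:
                for (q,m),r in((e1,.015),(e2,p[4])):
                    mod,c=circ(C,s,n,r,N=360);d=q[m]-c
                    # radial residual: nearest
                    dist=np.linalg.norm(q[m][:,None]-mod[None],axis=2);j=dist.argmin(1)
                    sg=np.sign(np.linalg.norm(d,axis=1)-np.linalg.norm(mod[j]-c,axis=1));out.append(sg*dist.min(1))
            return np.concatenate(out)
        r=least_squares(f,p,loss="soft_l1",f_scale=.4,x_scale=[.01,.01,.1,.1,.01]);p=r.x
    print(views,"swivel",p[:2].round(4),"n",p[2:4].round(4),"tilt",np.degrees(np.arctan(np.hypot(*p[2:4]))).round(2),"az",np.degrees(np.arctan2(p[3],p[2])).round(1),"r2",p[4].round(4),"rms",np.sqrt(np.mean(r.fun**2)).round(2),len(r.fun))
    return p
if __name__=="__main__":
    vs=sys.argv[1:]
    for q in [(0,0),(.15,0),(-.15,0),(0,.15),(0,-.15)]: fit(vs,(.508,.226,*q))
E
python3 ring.py w2
```

```text
['w2'] swivel [0.5095 0.2297] n [-0.0459 -0.1924] tilt 11.19 az -103.4 r2 0.0213 rms 1.2 144
['w2'] swivel [0.5095 0.2296] n [-0.046  -0.1919] tilt 11.16 az -103.5 r2 0.0213 rms 1.2 144
['w2'] swivel [0.5095 0.2296] n [-0.05   -0.1906] tilt 11.15 az -104.7 r2 0.0212 rms 1.21 144
['w2'] swivel [0.5094 0.2296] n [-0.0432 -0.1933] tilt 11.2 az -102.6 r2 0.0213 rms 1.22 144
['w2'] swivel [0.5094 0.2297] n [-0.0408 -0.196 ] tilt 11.32 az -101.8 r2 0.0214 rms 1.17 144ring.py:17: RuntimeWarning: invalid value encountered in divide
  w=np.maximum(d,0)*(np.abs(np.arange(41)-i[:,None])<6);kk=(w*k).sum(1)/w.sum(1)
```

```bash
python3 - <<'E' 2>/dev/null
from ring import *
g,C=edges("w2",0,0,0)
def run(ed,p0=(.509,.229,-.045,-.19),dr=.0022):
    p=np.array([*p0,.015 if ed==0 else .0205]);free=ed
    for it in range(8):
        s=np.array([p[0],p[1],.088]);n=np.array([p[2],p[3],1.])
        q,m=obs_edge(g,C,s,n,p[4],-1 if ed==0 else 1,dr)
        m&=np.isfinite(q[:,0])
        el=cv2.fitEllipse(q[m].astype(np.float32))
        def f(x):
            s=np.array([x[0],x[1],.088]);n=np.array([x[2],x[3],1.]);r=.015 if ed==0 else x[4]
            mod,c=circ(C,s,n,r,N=720);d=np.linalg.norm(q[m][:,None]-mod[None],axis=2);j=d.argmin(1)
            return np.sign(np.linalg.norm(q[m]-c,axis=1)-np.linalg.norm(mod[j]-c,axis=1))*d.min(1)
        if ed==1:  # fix swivel, fit
            r=least_squares(lambda y:f([*y[:4],y[4]]),p,x_scale=[.01,.01,.1,.1,.01],loss="soft_l1",f_scale=.3)
        else: r=least_squares(f,p,x_scale=[.01,.01,.1,.1,.01],loss="soft_l1",f_scale=.3)
        p=r.x
    print(ed,dr,p.round(4),"rms",np.sqrt(np.mean(r.fun**2)).round(2),m.sum(),el)
for ed in(0,1):
    for dr in(.0018,.0026): run(ed,dr=dr)
run(0,(.509,.226,0,0))
for p in [(193.2,212),(322.8,173.5)]: print(atz(C,p,.092).round(4))
E
```

```text
0 0.0018 [ 0.5118  0.227  -0.2171 -0.0283  0.015 ] rms 0.73 72 ((251.9091339111328, 204.1362762451172), (39.038883209228516, 45.96493148803711), 100.57376861572266)
0 0.0026 [ 0.5117  0.2271 -0.207  -0.0423  0.015 ] rms 0.72 72 ((251.89163208007812, 204.19676208496094), (38.80461120605469, 45.949989318847656), 100.69928741455078)
1 0.0018 [ 0.5086  0.2304  0.0232 -0.2481  0.0221] rms 0.3 72 ((252.90692138671875, 202.587646484375), (46.63357925415039, 65.75936889648438), 107.64893341064453)
1 0.0026 [ 0.5086  0.2303  0.0251 -0.2474  0.0221] rms 0.25 72 ((252.9217071533203, 202.5941925048828), (46.64599609375, 65.7848129272461), 107.65603637695312)
0 0.0022 [ 0.5117  0.2271 -0.2087 -0.043   0.015 ] rms 0.74 72 ((251.90426635742188, 204.19229125976562), (38.79048156738281, 46.01683044433594), 100.83356475830078)
[0.5081 0.1826 0.092 ]
[0.5063 0.2773 0.092 ]
```

```bash
cat > ring2.py <<'E'
from ring import *
def fit2(views,use=(0,1,2),p0=(.508,.228,-.1,-.1,.0215,.0255),free=None,quiet=0,cut=.3):
    p=np.array(p0,float)
    for it in range(12):
        D=[];dr=.0024 if it<6 else .0016
        for nm in views:
            g,C=edges(nm,0,0,0);s=np.array([p[0],p[1],.088]);n=np.array([p[2],p[3],1.])
            o=-C[1].T@C[2]
            for e in use:
                r=[.015,p[4],p[5]][e];q,m=obs_edge(g,C,s,n,r,[-1,1,-1][e],dr);m&=np.isfinite(q[:,0])
                nn=n/np.linalg.norm(n);a=np.cross(nn,[0,1,0]);a/=np.linalg.norm(a);b=np.cross(nn,a);th=np.linspace(0,2*np.pi,72,endpoint=False)
                dirs=np.outer(np.cos(th),a)+np.outer(np.sin(th),b);v=(o-s)[:2];v/=np.linalg.norm(v);near=dirs[:,:2]@v
                if e==0:m&=near<cut
                if e==1:m&=near>-cut
                D.append((C,q[m],e))
        def f(p):
            s=np.array([p[0],p[1],.088]);n=np.array([p[2],p[3],1.]);out=[]
            for C,q,e in D:
                mod,c=circ(C,s,n,[.015,p[4],p[5]][e],N=720);d=np.linalg.norm(q[:,None]-mod[None],axis=2);j=d.argmin(1)
                out.append(np.sign(np.linalg.norm(q-c,axis=1)-np.linalg.norm(mod[j]-c,axis=1))*d.min(1))
            f.parts=out;return np.concatenate(out)
        r=least_squares(f,p,x_scale=[.01,.01,.1,.1,.01,.01],loss="soft_l1",f_scale=.3);p=r.x
    f(p);print(views,use,p.round(4),"tilt",np.degrees(np.arctan(np.hypot(*p[2:4]))).round(2),"az",np.degrees(np.arctan2(p[3],p[2])).round(1),"rms",[float(np.sqrt(np.mean(x**2)).round(2)) for x in f.parts])
    return p
if __name__=="__main__":
    v=sys.argv[1:]
    for u in [(0,1,2),(2,),(0,1),(0,2),(1,2)]: fit2(v,u)
    fit2(v,p0=(.508,.228,.1,-.1,.0215,.0255))
E
python3 ring2.py w2 2>/dev/null
```

```text
['w2'] (0, 1, 2) [ 0.5092  0.229  -0.0193 -0.1309  0.0214  0.0263] tilt 7.54 az -98.4 rms [1.21, 0.95, 0.84]
['w2'] (2,) [ 0.5087  0.2293 -0.0082 -0.1046  0.0215  0.0264] tilt 5.99 az -94.5 rms [0.35]
['w2'] (0, 1) [ 0.5113  0.2276 -0.0762 -0.1242  0.0222  0.0255] tilt 8.29 az -121.5 rms [0.59, 0.74]
['w2'] (0, 2) [ 0.509   0.229  -0.0187 -0.0944  0.0215  0.0263] tilt 5.5 az -101.2 rms [1.3, 0.48]
['w2'] (1, 2) [ 0.5086  0.2292  0.0007 -0.1281  0.0213  0.0265] tilt 7.3 az -89.7 rms [1.12, 0.51]
['w2'] (0, 1, 2) [ 0.5092  0.229  -0.0203 -0.1282  0.0213  0.0263] tilt 7.4 az -99.0 rms [1.22, 0.99, 0.77]
```

Call:
apply_moves([
  [[0, 0, 0], [-0.34, 0, -0.94]],
  [[0, 0, 0], [-0.34, 0, -0.94]],
  [[0, 0, 0], [-0.34, 0, -0.94]],
  [[0, 0, 0], [-0.34, 0, -0.94]],
  [[0, 0, 0], [-0.34, 0, -0.94]],
  [[0, 0, 0], [-0.34, 0, -0.94]],
  [[0, 0, 0], [-0.34, 0, -0.94]],
  [[0, 0, 0], [-0.34, 0, -0.94]],
])

```text
time_s: 3.25
eef_pos: [0.4857, 0.234, 0.171]
orientation: [-180.0, 19.9, -159.0]
ft_force: [0.4, 0.2, -0.1]
opening: 1.0
finger_force: 0.0
```

Call:
apply_moves([
  [[0, 0, 0], [-0.34, 0, -0.94]],
  [[0, 0, 0], [-0.34, 0, -0.94]],
  [[0, 0, 0], [-0.34, 0, -0.94]],
  [[0, 0, 0], [-0.34, 0, -0.94]],
  [[0, 0, 0], [-0.34, 0, -0.94]],
  [[0, 0, 0], [-0.34, 0, -0.94]],
  [[0, 0, 0], [-0.34, 0, -0.94]],
  [[0, 0, 0], [-0.34, 0, -0.94]],
])

```text
time_s: 4.25
eef_pos: [0.4858, 0.234, 0.1711]
orientation: [-179.9, 19.9, -119.0]
ft_force: [0.2, 0.3, 0.1]
opening: 0.999
finger_force: 0.0
```

```bash
python3 snap.py w3; python3 -c "
from h import *
w=cv2.imread('pics/w3.png');cv2.imwrite('pics/w3c.png',crop(w,190,130,150,120,5))"; for v in w3 "w2 w3"; do python3 ring2.py $v 2>/dev/null; done
```

```text
4.25 [0.48581617 0.23397406 0.17109857] [-179.93796738   19.90295562 -118.97143636] [0.20173831 0.26552651 0.14485169] [[213.0, 178.0], [794.0, 1142.0]]
['w3'] (0, 1, 2) [ 0.5086  0.2298 -0.003  -0.1889  0.0224  0.0261] tilt 10.7 az -90.9 rms [0.93, 0.2, 0.37]
['w3'] (2,) [ 0.5084  0.2294  0.0095 -0.177   0.0387  0.0261] tilt 10.05 az -86.9 rms [0.24]
['w3'] (0, 1) [ 0.5093  0.2309 -0.0277 -0.2394  0.0225  0.0255] tilt 13.55 az -96.6 rms [0.49, 0.3]
['w3'] (0, 2) [ 0.5087  0.2298 -0.0074 -0.1887  0.0215  0.026 ] tilt 10.69 az -92.3 rms [0.9, 0.37]
['w3'] (1, 2) [ 0.5084  0.2294  0.0075 -0.1731  0.0224  0.0262] tilt 9.83 az -87.5 rms [0.21, 0.25]
['w3'] (0, 1, 2) [ 0.5086  0.2298  0.0023 -0.1911  0.0225  0.0261] tilt 10.82 az -89.3 rms [0.93, 0.2, 0.35]
['w2', 'w3'] (0, 1, 2) [ 0.5093  0.2294 -0.0162 -0.1454  0.0221  0.0264] tilt 8.33 az -96.3 rms [1.32, 1.37, 0.82, 1.01, 1.1, 0.82]
['w2', 'w3'] (2,) [ 0.5092  0.2291 -0.0039 -0.1135  0.0215  0.0265] tilt 6.48 az -92.0 rms [0.66, 0.96]
['w2', 'w3'] (0, 1) [ 0.5088  0.231   0.0493 -0.2808  0.0223  0.0255] tilt 15.91 az -80.0 rms [1.18, 0.76, 0.91, 1.05]
['w2', 'w3'] (0, 2) [ 0.5094  0.2292 -0.0203 -0.1134  0.0232  0.0264] tilt 6.57 az -100.2 rms [1.31, 0.65, 0.93, 1.02]
['w2', 'w3'] (1, 2) [ 0.509   0.2293 -0.0043 -0.1516  0.0221  0.0264] tilt 8.62 az -91.6 rms [1.39, 1.0, 1.01, 0.64]
['w2', 'w3'] (0, 1, 2) [ 0.5093  0.2294 -0.0161 -0.1456  0.0221  0.0264] tilt 8.33 az -96.3 rms [1.32, 1.37, 0.82, 1.02, 1.12, 0.82]
```

View pics/w3c.png

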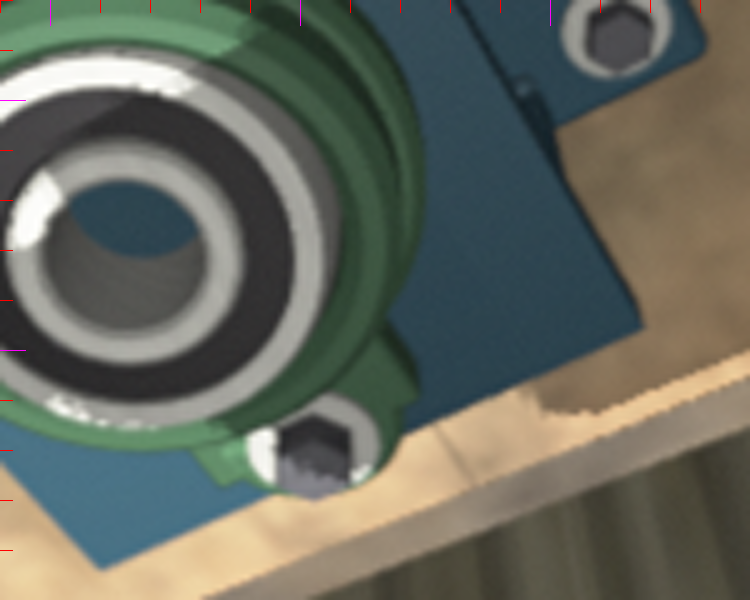

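```bash
cat > ring3.py <<'E'
from ring import *
# edges: (r0,sign,near-range,rfree)
ED=[(.015,-1,(-2,.2)),(.0222,1,(-.2,2)),(.0262,-1,(-2,2)),(.0112,1,(-.5,2))]
def fit3(views,use,n0=(0,-.17)):
    nv=len(views);G=[edges(v,0,0,0) for v in views]
    p=np.array([*n0,.0222,.0262,.0112,0,0]+[.5088,.2295]*nv)
    rs=lambda p:[.015,p[2],p[3],p[4]]; hs=lambda p:[.013,.013+p[5],.013+p[6],.0125]
    for it in range(14):
        D=[];dr=.0022 if it<6 else .0014
        for k,(g,C) in enumerate(G):
            s=np.array([*p[7+2*k:9+2*k],.088]);n=np.array([p[0],p[1],1.]);nn=n/np.linalg.norm(n);a=np.cross(nn,[0,1,0]);a/=np.linalg.norm(a);b=np.cross(nn,a);th=np.linspace(0,2*np.pi,72,endpoint=False)
            v=(-C[1].T@C[2]-s)[:2];v/=np.linalg.norm(v);near=(np.outer(np.cos(th),a)+np.outer(np.sin(th),b))[:,:2]@v
            for e in use:
                q,m=obs_edge(g,C,s,n,rs(p)[e],ED[e][1],dr,hs(p)[e]);lo,hi=ED[e][2];m&=np.isfinite(q[:,0])&(near>lo)&(near<hi);D.append((k,C,q[m],e))
        def f(p,parts=0):
            out=[]
            for k,C,q,e in D:
                s=np.array([*p[7+2*k:9+2*k],.088]);mod,c=circ(C,s,np.array([p[0],p[1],1.]),rs(p)[e],hs(p)[e],720);d=np.linalg.norm(q[:,None]-mod[None],axis=2);j=d.argmin(1)
                out.append(np.sign(np.linalg.norm(q-c,axis=1)-np.linalg.norm(mod[j]-c,axis=1))*d.min(1))
            reg=np.array([p[5]/.001,p[6]/.001])
            return out if parts else np.concatenate(out+[reg])
        r=least_squares(f,p,x_scale=[.1,.1]+[.01]*(len(p)-2),loss="soft_l1",f_scale=.25);p=r.x
    print(views,use,"n",p[:2].round(3),"tilt",np.degrees(np.arctan(np.hypot(*p[:2]))).round(1),"az",np.degrees(np.arctan2(p[1],p[0])).round(0),"r",(p[2:5]*1e3).round(1),"h",(p[5:7]*1e3).round(1),"xy",p[7:].round(4),[float(np.median(np.abs(x)).round(2)) for x in f(p,1)])
    return p
if __name__=="__main__":
    for u in [(0,3),(0,1,2,3),(0,)]:
        for v in (["w2"],["w3"],["w2","w3"]): fit3(v,u)
E
python3 ring3.py 2>/dev/null
```

```text
['w2'] (0, 3) n [-0.092 -0.182] tilt 11.5 az -117.0 r [-565.   -89.6   10.4] h [0. 0.] xy [0.5127 0.2276] [0.24, 0.37]
['w3'] (0, 3) n [-0.095 -0.143] tilt 9.8 az -124.0 r [ 6.1 23.8 10.7] h [0. 0.] xy [0.5097 0.23  ] [0.15, 0.22]
['w2', 'w3'] (0, 3) n [-0.089 -0.18 ] tilt 11.3 az -116.0 r [-831.9  768.3   10.5] h [0. 0.] xy [0.5128 0.2276 0.5096 0.2304] [0.23, 0.37, 0.17, 0.24]
['w2'] (0, 1, 2, 3) n [-0.041 -0.143] tilt 8.5 az -106.0 r [22.2 26.8 10.5] h [-1.2 -3.8] xy [0.5124 0.2276] [0.38, 0.25, 0.48, 0.64]
['w3'] (0, 1, 2, 3) n [-0.013 -0.175] tilt 10.0 az -94.0 r [22.6 26.2 10.8] h [-1.  -1.5] xy [0.5091 0.2301] [0.39, 0.25, 0.32, 0.64]
['w2', 'w3'] (0, 1, 2, 3) n [-0.04  -0.165] tilt 9.6 az -104.0 r [22.4 26.5 10.6] h [-1.1 -2.8] xy [0.5123 0.2278 0.5095 0.2302] [0.52, 0.26, 0.64, 0.61, 0.2, 0.34, 0.43, 0.4]
['w2'] (0,) n [-0.071 -0.029] tilt 4.4 az -158.0 r [31.9 29.5 -3.9] h [0. 0.] xy [0.5123 0.2267] [0.17]
['w3'] (0,) n [-0.091 -0.13 ] tilt 9.0 az -125.0 r [-469.8    6.8   77.8] h [0. 0.] xy [0.5097 0.23  ] [0.15]
['w2', 'w3'] (0,) n [-0.038 -0.068] tilt 4.4 az -120.0 r [-441.5 -971.   914.6] h [-0. -0.] xy [0.5123 0.2269 0.5095 0.2296] [0.17, 0.16]
```

The inner ring is crisp, centred at crop (125,252), which is px (215,180). It tilts about 10° towards -y, slightly -x. I'll write a small planner and go to the spindle.

```bash
cat > plan.py <<'E'
from h import *
def R(e):return Ro.from_euler("xyz",e,degrees=True)
def rows(p0,e0,p1,e1,n,start=None):
    p=np.array(p0,float);r=R(e0) if not isinstance(e0,Ro) else e0;r1=R(e1) if not isinstance(e1,Ro) else e1;rv=(r.inv()*r1).as_rotvec();r0=r;out=[];P0=p.copy()
    for k in range(1,n+1):
        t=P0+(np.array(p1)-P0)*k/n;q=r0*Ro.from_rotvec(rv*k/n)
        a=np.round(r.inv().apply(t-p)/.025,2);b=np.round(np.degrees((r.inv()*q).as_rotvec())/5,2)
        assert abs(a).max()<=1 and abs(b).max()<=1,(a,b)
        out.append([a.tolist(),b.tolist()]);p=p+r.apply(a*.025);r=r*Ro.from_rotvec(np.radians(b*5))
    return out,p,r
def multi(p,e,wps):
    r=R(e) if not isinstance(e,Ro) else e;o=[]
    for q,e1,n in wps:
        x,p,r=rows(p,r,q,e1,n);o+=x
    while len(o)%8:o.append([[0,0,0],[0,0,0]])
    for i in range(0,len(o),8):print(str(o[i:i+8]).replace("0.0,","0,").replace("0.0]","0]"))
    print(p.round(4),r.as_euler("xyz",degrees=True).round(2))
E
python3 - <<'E'
from plan import *
o=robot.get_obs()
multi(o["eef_pos"],o["orientation"],[((.43,.17,.23),(180,0,-139),4),((.41,-.10,.26),(180,0,-173),12),((.433,-.385,.22),(180,0,-173),13),((.433,-.397,.20),(180,0,-173),3)])
E
```

```text
Traceback (most recent call last):
  File "plan.py", line 14, in multi
    x,p,r=rows(p,r,q,e1,n);o+=x
          ~~~~^^^^^^^^^^^^
  File "plan.py", line 8, in rows
    assert abs(a).max()<=1 and abs(b).max()<=1,(a,b)
           ^^^^^^^^^^^^^^^^^^^^^^^^^^^^^^^^^^^
AssertionError: (array([ 0.74,  0.05, -0.73]), array([0.18, 0.99, 1.01]))
```

Run:
```python
from plan import *
o=robot.get_obs()
multi(o["eef_pos"],o["orientation"],[((.43,.17,.23),(180,0,-135),5),((.41,-.10,.25),(180,0,-173),11),((.433,-.397,.20),(180,0,-173),16)])
```

```text
[[[0.46, 0.15, -0.67], [0.11, 0.79, 0.64]], [[0.52, 0.11, -0.64], [0.11, 0.79, 0.65]], [[0.56, 0.08, -0.6], [0.11, 0.79, 0.64]], [[0.61, 0.04, -0.56], [0.11, 0.79, 0.64]], [[0.65, -0, -0.52], [0.11, 0.8, 0.64]], [[0.75, -0.64, -0.07], [-0, -0, 0.69]], [[0.7, -0.69, -0.07], [-0, -0, 0.69]], [[0.66, -0.73, -0.08], [-0, -0, 0.69]]]
[[[0.62, -0.76, -0.07], [-0, -0, 0.7]], [[0.57, -0.81, -0.07], [-0, -0, 0.69]], [[0.52, -0.83, -0.07], [-0, -0, 0.69]], [[0.47, -0.87, -0.08], [-0, -0, 0.69]], [[0.42, -0.89, -0.07], [-0, -0, 0.69]], [[0.36, -0.91, -0.07], [-0, -0, 0.69]], [[0.31, -0.94, -0.07], [-0, -0, 0.69]], [[0.25, -0.95, -0.07], [-0, -0, 0.69]]]
[[[0.03, -0.74, 0.12], [-0, -0, 0]], [[0.04, -0.75, 0.13], [-0, -0, 0]], [[0.03, -0.74, 0.12], [-0, -0, 0]], [[0.03, -0.75, 0.13], [-0, -0, 0]], [[0.04, -0.74, 0.12], [-0, -0, 0]], [[0.03, -0.74, 0.13], [-0, -0, 0]], [[0.03, -0.75, 0.12], [-0, -0, 0]], [[0.04, -0.74, 0.13], [-0, -0, 0]]]
[[[0.03, -0.75, 0.12], [-0, -0, 0]], [[0.04, -0.74, 0.13], [-0, -0, 0]], [[0.03, -0.74, 0.12], [-0, -0, 0]], [[0.03, -0.75, 0.13], [-0, -0, 0]], [[0.04, -0.74, 0.12], [-0, -0, 0]], [[0.03, -0.75, 0.13], [-0, -0, 0]], [[0.03, -0.74, 0.12], [-0, -0, 0]], [[0.04, -0.74, 0.13], [-0, -0, 0]]]
[ 0.4329 -0.3969  0.2   ] [-1.7998e+02 -2.0000e-02 -1.7298e+02]
```

Call:
apply_moves([
  [[0.46, 0.15, -0.67], [0.11, 0.79, 0.64]],
  [[0.52, 0.11, -0.64], [0.11, 0.79, 0.65]],
  [[0.56, 0.08, -0.6], [0.11, 0.79, 0.64]],
  [[0.61, 0.04, -0.56], [0.11, 0.79, 0.64]],
  [[0.65, 0, -0.52], [0.11, 0.8, 0.64]],
  [[0.75, -0.64, -0.07], [0, 0, 0.69]],
  [[0.7, -0.69, -0.07], [0, 0, 0.69]],
  [[0.66, -0.73, -0.08], [0, 0, 0.69]],
])

```text
time_s: 5.3
eef_pos: [0.4233, 0.0963, 0.2357]
orientation: [-180.0, -0.0, -145.9]
ft_force: [0.3, -0.2, -0.1]
opening: 0.998
finger_force: 0.0
```

Call:
apply_moves([
  [[0.62, -0.76, -0.07], [0, 0, 0.7]],
  [[0.57, -0.81, -0.07], [0, 0, 0.69]],
  [[0.52, -0.83, -0.07], [0, 0, 0.69]],
  [[0.47, -0.87, -0.08], [0, 0, 0.69]],
  [[0.42, -0.89, -0.07], [0, 0, 0.69]],
  [[0.36, -0.91, -0.07], [0, 0, 0.69]],
  [[0.31, -0.94, -0.07], [0, 0, 0.69]],
  [[0.25, -0.95, -0.07], [0, 0, 0.69]],
])

```text
time_s: 6.3
eef_pos: [0.4075, -0.1001, 0.2501]
orientation: [-180.0, 0.0, -173.6]
ft_force: [0.1, -0.4, -1.3]
opening: 1.001
finger_force: 0.0
```

Call:
apply_moves([
  [[0.03, -0.74, 0.12], [0, 0, 0]],
  [[0.04, -0.75, 0.13], [0, 0, 0]],
  [[0.03, -0.74, 0.12], [0, 0, 0]],
  [[0.03, -0.75, 0.13], [0, 0, 0]],
  [[0.04, -0.74, 0.12], [0, 0, 0]],
  [[0.03, -0.74, 0.13], [0, 0, 0]],
  [[0.03, -0.75, 0.12], [0, 0, 0]],
  [[0.04, -0.74, 0.13], [0, 0, 0]],
])

```text
time_s: 7.3
eef_pos: [0.4182, -0.2495, 0.2249]
orientation: [-180.0, 0.0, -173.4]
ft_force: [1.3, 0.4, -0.1]
opening: 1.002
finger_force: 0.0
```

Call:
apply_moves([
  [[0.03, -0.75, 0.12], [0, 0, 0]],
  [[0.04, -0.74, 0.13], [0, 0, 0]],
  [[0.03, -0.74, 0.12], [0, 0, 0]],
  [[0.03, -0.75, 0.13], [0, 0, 0]],
  [[0.04, -0.74, 0.12], [0, 0, 0]],
  [[0.03, -0.75, 0.13], [0, 0, 0]],
  [[0.03, -0.74, 0.12], [0, 0, 0]],
  [[0.04, -0.74, 0.13], [0, 0, 0]],
])

```text
time_s: 8.3
eef_pos: [0.4288, -0.398, 0.2]
orientation: [-180.0, 0.0, -173.4]
ft_force: [-0.3, 0.2, 0.3]
opening: 1.002
finger_force: 0.0
```

```bash
python3 snap.py s1; python3 -c "
from h import *
w=cv2.imread('pics/s1.png');cv2.imwrite('pics/s1c.png',crop(w,180,130,150,120,5))"
```

```text
8.3 [ 0.42877404 -0.39797662  0.20000108] [-1.79965117e+02  2.22624070e-02 -1.73358382e+02] [-0.27488037  0.21015548  0.32481539] [[950.0, 362.0], [250.0, 223.0]]
```

View pics/s1c.png

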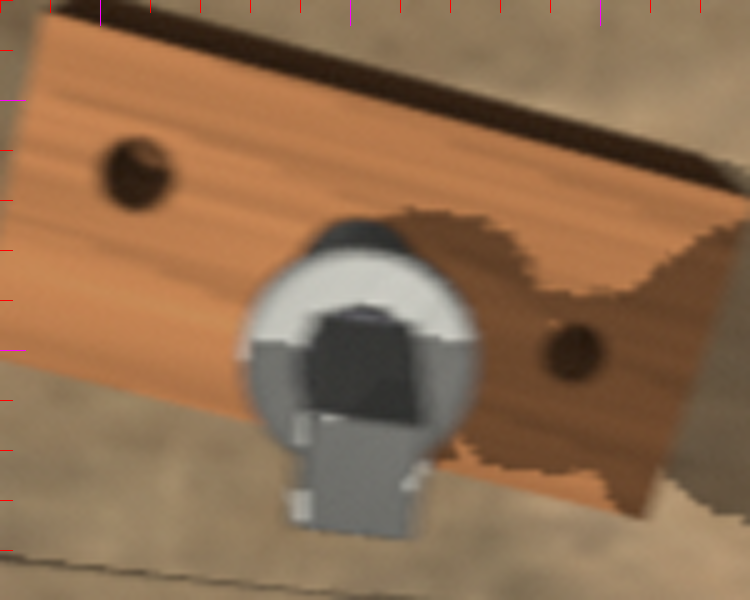

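The square top face is centred at px (252,225), with its edges rotated about 6° in the image, so I turn the tool +6° about z. The neighbouring things are well clear.

Run:
```python
from plan import *
import pickle
o=pickle.load(open("s1.pkl","rb"));C=cam("wrist",o)
print(atz(C,(252,225),.145), "collar",atz(C,(252,201.5),.098))
o=robot.get_obs();c=(.4325,-.3975)
multi(o["eef_pos"],o["orientation"],[((*c,.150),(180,0,-179.4),4),((*c,.107),(180,0,-179.4),4)])
```

```text
[ 0.43400219 -0.39582095  0.145     ] collar [ 0.43330262 -0.39577524  0.098     ]
[[[-0.04, 0.02, 0.49], [-0, -0, 0.3]], [[-0.04, 0.02, 0.49], [-0.01, -0, 0.3]], [[-0.04, 0.02, 0.5], [0, -0, 0.3]], [[-0.04, 0.02, 0.49], [-0, -0, 0.3]], [[0, 0, 0.43], [-0, -0, -0]], [[0, 0, 0.43], [-0, -0, -0]], [[0, 0, 0.43], [-0, -0, -0]], [[0, 0, 0.43], [-0, -0, -0]]]
[ 0.4325 -0.3976  0.107 ] [-179.99   -0.   -179.41]
```

Call:
apply_moves([
  [[-0.04, 0.02, 0.49], [0, 0, 0.3]],
  [[-0.04, 0.02, 0.49], [0, 0, 0.3]],
  [[-0.04, 0.02, 0.5], [0, 0, 0.3]],
  [[-0.04, 0.02, 0.49], [0, 0, 0.3]],
  [[0, 0, 0.43], [0, 0, 0]],
  [[0, 0, 0.43], [0, 0, 0]],
  [[0, 0, 0.43], [0, 0, 0]],
  [[0, 0, 0.43], [0, 0, 0]],
])

```text
time_s: 9.35
eef_pos: [0.4325, -0.3946, 0.1073]
orientation: [-180.0, 0.0, -179.4]
ft_force: [0.4, 0.4, -0.3]
opening: 1.003
finger_force: 0.0
```

Call:
apply_moves([
  [[0, 0, 0], [0, 0, 0]],
  [[0, 0, 0], [0, 0, 0]],
  [[0, 0, 0], [0, 0, 0]],
  [[0, 0, 0], [0, 0, 0]],
  [[0, 0, 0], [0, 0, 0]],
  [[0, 0, 0], [0, 0, 0]],
  [[0, 0, 0], [0, 0, 0]],
  [[0, 0, 0], [0, 0, 0]],
], gripper=0)

```text
time_s: 10.35
eef_pos: [0.4327, -0.3948, 0.1085]
orientation: [-179.9, 0.1, -179.4]
ft_force: [-1.0, 0.1, 6.1]
opening: 0.177
finger_force: 59.0
```

```bash
python3 -c "
from workcell import robot
o=robot.get_obs();print({k:o[k].round(3) if hasattr(o[k],'round') else o[k] for k in ('eef_pos','orientation','ft_force','torque','opening','finger_force','joints')})
from plan import *
P=o['eef_pos']
multi(P,o['orientation'],[((P[0],P[1],.165),(180,0,-179.4),5),((.43,-.39,.225),(180,0,-179.4),3),((.41,-.10,.25),(180,0,-179.4),12),((.43,.15,.255),(180,0,-179.4),12)])
"
```

```text
{'eef_pos': array([ 0.433, -0.395,  0.108]), 'orientation': array([-1.79914e+02,  5.70000e-02, -1.79360e+02]), 'ft_force': array([-1.003,  0.095,  6.106]), 'torque': array([-0.161,  0.054,  0.004]), 'opening': 0.1768599850803497, 'finger_force': 58.98203194141388, 'joints': array([-5.0579e+01,  2.1651e+01, -7.1240e+00,  6.1122e+01, -9.0000e-03,
       -5.1218e+01])}
[[[-0, -0, -0.45], [-0, 0, 0]], [[-0, -0, -0.45], [-0.01, 0, 0]], [[-0, -0, -0.46], [-0, 0.01, 0]], [[-0, -0, -0.45], [-0, -0, 0.01]], [[-0, -0, -0.45], [-0.01, 0, -0]], [[0.03, 0.06, -0.8], [0, 0, -0]], [[0.04, 0.07, -0.8], [0, 0, -0]], [[0.03, 0.06, -0.8], [0, 0, -0]]]
[[[0.06, 0.97, -0.08], [0, 0, -0]], [[0.05, 0.96, -0.09], [0, 0, -0]], [[0.06, 0.97, -0.08], [0, 0, -0]], [[0.06, 0.97, -0.08], [0, 0, -0]], [[0.06, 0.97, -0.09], [0, 0, -0]], [[0.05, 0.96, -0.08], [0, 0, -0]], [[0.06, 0.97, -0.08], [0, 0, -0]], [[0.06, 0.97, -0.09], [0, 0, -0]]]
[[[0.05, 0.97, -0.08], [0, 0, -0]], [[0.06, 0.96, -0.08], [0, 0, -0]], [[0.06, 0.97, -0.09], [0, 0, -0]], [[0.06, 0.97, -0.08], [0, 0, -0]], [[-0.08, 0.83, -0.02], [0, 0, -0]], [[-0.07, 0.84, -0.01], [0, 0, -0]], [[-0.08, 0.83, -0.02], [0, 0, -0]], [[-0.07, 0.83, -0.02], [0, 0, -0]]]
[[[-0.08, 0.83, -0.01], [0, 0, -0]], [[-0.07, 0.84, -0.02], [0, 0, -0]], [[-0.08, 0.83, -0.01], [0, 0, -0]], [[-0.08, 0.83, -0.02], [0, 0, -0]], [[-0.07, 0.83, -0.02], [0, 0, -0]], [[-0.08, 0.84, -0.01], [0, 0, -0]], [[-0.07, 0.83, -0.02], [0, 0, -0]], [[-0.08, 0.83, -0.02], [0, 0, -0]]]
[0.4301 0.15   0.2551] [ 1.7999e+02  1.0000e-02 -1.7941e+02]
```

Call:
apply_moves([
  [[0, 0, -0.3], [0, 0, 0]],
  [[0, 0, -0.45], [0, 0, 0]],
  [[0, 0, -0.46], [0, 0, 0]],
  [[0, 0, -0.45], [0, 0, 0]],
  [[0, 0, -0.45], [0, 0, 0]],
  [[0.03, 0, -0.8], [0, 0, 0]],
  [[0.04, 0, -0.8], [0, 0, 0]],
  [[0.03, 0.06, -0.95], [0, 0, 0]],
])

```text
time_s: 11.35
eef_pos: [0.4297, -0.3926, 0.2253]
orientation: [180.0, -0.0, -179.4]
ft_force: [-0.5, -0.6, -3.4]
opening: 0.177
finger_force: 58.8
```

Call:
apply_moves([
  [[0.06, 0.97, -0.08], [0, 0, 0]],
  [[0.05, 0.96, -0.09], [0, 0, 0]],
  [[0.06, 0.97, -0.08], [0, 0, 0]],
  [[0.06, 0.97, -0.08], [0, 0, 0]],
  [[0.06, 0.97, -0.09], [0, 0, 0]],
  [[0.05, 0.96, -0.08], [0, 0, 0]],
  [[0.06, 0.97, -0.08], [0, 0, 0]],
  [[0.06, 0.97, -0.09], [0, 0, 0]],
])

```text
time_s: 12.35
eef_pos: [0.4161, -0.198, 0.2413]
orientation: [-180.0, 0.0, -179.4]
ft_force: [-0.2, 0.5, -4.2]
opening: 0.177
finger_force: 59.3
```

Call:
apply_moves([
  [[0.05, 0.97, -0.08], [0, 0, 0]],
  [[0.06, 0.96, -0.08], [0, 0, 0]],
  [[0.06, 0.97, -0.09], [0, 0, 0]],
  [[0.06, 0.97, -0.08], [0, 0, 0]],
  [[-0.08, 0.83, -0.02], [0, 0, 0]],
  [[-0.07, 0.84, -0.01], [0, 0, 0]],
  [[-0.08, 0.83, -0.02], [0, 0, 0]],
  [[-0.07, 0.83, -0.02], [0, 0, 0]],
])

```text
time_s: 13.35
eef_pos: [0.4156, -0.0182, 0.2511]
orientation: [-180.0, 0.0, -179.4]
ft_force: [0.2, 0.3, -3.7]
opening: 0.174
finger_force: 59.3
```

Call:
apply_moves([
  [[-0.08, 0.83, -0.01], [0, 0, 0]],
  [[-0.07, 0.84, -0.02], [0, 0, 0]],
  [[-0.08, 0.83, -0.01], [0, 0, 0]],
  [[-0.08, 0.83, -0.02], [0, 0, 0]],
  [[-0.07, 0.83, -0.02], [0, 0, 0]],
  [[-0.08, 0.84, -0.01], [0, 0, 0]],
  [[-0.07, 0.4, -0.02], [0, 0, 0]],
  [[0, 0, 0], [0, 0, 0]],
])

```text
time_s: 14.35
eef_pos: [0.4276, 0.1161, 0.2537]
orientation: [-180.0, 0.0, -179.3]
ft_force: [-0.1, -1.1, -4.6]
opening: 0.179
finger_force: 59.3
```

```bash
python3 snap.py b1; python3 -c "
from workcell import robot
o=robot.get_obs();print(o['torque'],o['opening'],o['finger_force'])
import pickle
from h import *
C=cam('wrist',pickle.load(open('b1.pkl','rb')));o=pickle.load(open('b1.pkl','rb'));R=Ro.from_euler('xyz',o['orientation'],degrees=True)
for d in (-.036,.0105,.0185,.1035):print(d,proj(C,o['eef_pos']+R.apply([0,0,d])).round(1))
"
```

```text
14.35 [0.42755367 0.1161176  0.25370912] [-1.79955865e+02  2.42214949e-02 -1.79281352e+02] [-0.054357   -1.09582692 -4.61931169] [[363.0, 262.0], [-414.0, 192.0]]
[-0.0036638  -0.00730012 -0.03750013] 0.175692457059516 59.2730587720871
-0.036 [[248.7 302.5]]
0.0105 [[249.2 247.7]]
0.0185 [[249.3 241.1]]
0.1035 [[249.8 195.1]]
```

View pics/b1.png

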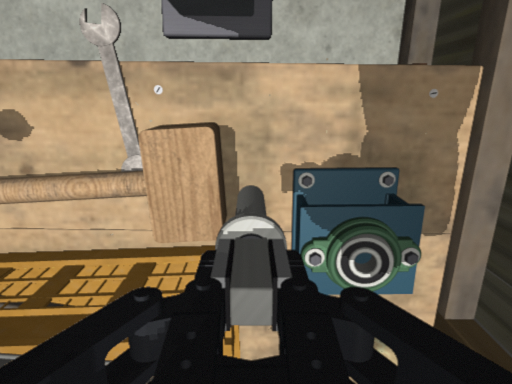

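The spindle is held upright with its foot near (249,187). The ring is at about (366,262) and the path is clear. I approach tilted along the estimated bore axis, with the foot about 35 mm above the mouth.

```bash
cat >> plan.py <<'E'
def ori(nx,ny,yaw=-179.4):
    n=np.array([nx,ny,1.]);n/=np.linalg.norm(n);v=np.cross([0,0,1],n);s=np.linalg.norm(v)
    return (Ro.from_rotvec(v/s*np.arcsin(s)) if s>1e-9 else Ro.identity())*R((180,0,yaw)),n
def tcp(S,nx,ny,foot):  # foot height along axis relative to swivel point S (m)
    r,n=ori(nx,ny);return np.array(S)+n*(foot+.1035),r
E
python3 - <<'E'
from plan import *
for n in ("b1",):
    g=cv2.cvtColor(cv2.imread(f"pics/{n}.png"),cv2.COLOR_BGR2GRAY)
    for v in (180,184,186,188,190,195,200,205): print(v,g[v,230:272].tolist())
    print(g[176:200,250].tolist())
o=robot.get_obs()
p,r=tcp((.509,.2273,.088),-.07,-.165,.048)
print(p,r.as_euler("xyz",degrees=True))
multi(o["eef_pos"],o["orientation"],[(p+[0,0,.01],r,7),(p,r,1)])
E
```

```text
180 [92, 90, 87, 85, 83, 86, 90, 90, 96, 140, 159, 160, 158, 155, 155, 154, 154, 153, 153, 151, 150, 151, 152, 152, 153, 154, 153, 151, 151, 150, 151, 152, 157, 159, 162, 166, 166, 170, 169, 169, 170, 171]
184 [82, 84, 82, 81, 83, 85, 86, 86, 90, 128, 142, 140, 143, 145, 148, 150, 150, 152, 151, 153, 154, 154, 153, 153, 153, 153, 155, 155, 157, 157, 158, 158, 157, 156, 156, 156, 156, 157, 161, 164, 165, 163]
186 [85, 85, 84, 84, 83, 84, 85, 83, 87, 127, 144, 145, 145, 145, 132, 110, 93, 84, 79, 70, 68, 67, 70, 71, 79, 91, 103, 128, 149, 158, 158, 156, 155, 155, 156, 156, 155, 158, 159, 159, 162, 164]
188 [85, 85, 84, 86, 85, 84, 84, 82, 88, 129, 145, 129, 102, 82, 76, 74, 74, 72, 71, 68, 68, 67, 63, 63, 60, 58, 56, 56, 68, 98, 140, 155, 155, 155, 155, 155, 155, 155, 155, 156, 159, 164]
190 [86, 84, 83, 84, 83, 83, 84, 85, 87, 116, 105, 82, 77, 76, 76, 74, 73, 73, 70, 68, 68, 66, 64, 64, 60, 59, 57, 58, 54, 54, 69, 106, 142, 154, 154, 152, 152, 155, 155, 157, 159, 164]
195 [86, 87, 87, 86, 85, 85, 84, 79, 78, 79, 78, 77, 78, 77, 74, 74, 73, 72, 71, 69, 66, 65, 65, 64, 60, 60, 58, 58, 
[... 293 characters left out ...]
77, 75, 77, 75, 73, 71, 71, 69, 63, 60, 59, 60, 59, 59, 58, 58, 58, 57, 57, 57, 53, 53, 51, 59, 117, 142, 146, 147, 151, 155, 159]
[147, 148, 148, 149, 150, 154, 154, 155, 154, 99, 68, 67, 68, 67, 68, 69, 67, 66, 69, 66, 67, 69, 68, 67]
[0.49856135 0.2026946  0.23712364] [ 170.67201056    4.04839103 -179.73041378]
[[[-0.41, 0.49, 0.04], [-0.27, -0.12, 0]], [[-0.41, 0.49, 0.05], [-0.26, -0.11, 0.01]], [[-0.41, 0.5, 0.07], [-0.27, -0.12, -0]], [[-0.41, 0.48, 0.08], [-0.27, -0.11, 0]], [[-0.41, 0.49, 0.1], [-0.27, -0.12, 0]], [[-0.41, 0.48, 0.12], [-0.26, -0.11, 0]], [[-0.4, 0.49, 0.13], [-0.27, -0.12, 0.01]], [[0.02, -0.07, 0.39], [-0, -0, -0]]]
[0.4987 0.2026 0.2371] [ 170.68    4.04 -179.74]
```

Call:
apply_moves([
  [[-0.41, 0.49, 0.04], [-0.27, -0.12, 0]],
  [[-0.41, 0.49, 0.05], [-0.26, -0.11, 0.01]],
  [[-0.41, 0.5, 0.07], [-0.27, -0.12, 0]],
  [[-0.41, 0.48, 0.08], [-0.27, -0.11, 0]],
  [[-0.41, 0.49, 0.1], [-0.27, -0.12, 0]],
  [[-0.41, 0.48, 0.12], [-0.26, -0.11, 0]],
  [[-0.4, 0.49, 0.13], [-0.27, -0.12, 0.01]],
  [[0.02, -0.07, 0.35], [0, 0, 0]],
])

```text
time_s: 15.4
eef_pos: [0.4996, 0.2029, 0.238]
orientation: [170.6, 4.1, -179.8]
ft_force: [0.1, -0.1, -3.7]
opening: 0.173
finger_force: 59.4
```

```bash
python3 snap.py b2; python3 - <<'E' 2>/dev/null
from ring3 import *
o=pickle.load(open("b1.pkl","rb"));C=cam("wrist",o);R=Ro.from_euler('xyz',o['orientation'],degrees=True)
th=np.linspace(0,6.283,200)
for r,d in((.0088,.1035),(.01,.1023)):
    q=proj(C,o['eef_pos']+R.apply(np.c_[r*np.cos(th),r*np.sin(th),0*th+d]));print(q[:,1].min().round(1),q[:,0].min().round(1),q[:,0].max().round(1))
g=cv2.cvtColor(cv2.imread("pics/b2.png"),cv2.COLOR_BGR2GRAY)
o=pickle.load(open("b2.pkl","rb"));C=cam("wrist",o)
S=np.array([.509,.2273,.088]);n=np.array([-.07,-.165,1]);n/=np.linalg.norm(n)
print("mouth px",proj(C,S+.013*n))
for r in (.0112,.015): q,c=circ(C,S,n,r);print(r,q.min(0),q.max(0))
w=cv2.imread("pics/b2.png");cv2.imwrite("pics/b2c.png",crop(w,180,140,140,110,5))
fit3(["b2"],(0,3))
E
```

```text
15.4 [0.49955938 0.20294835 0.23799666] [ 170.63169563    4.10458702 -179.7591221 ] [ 0.08616959 -0.06674365 -3.72380094] [[250.0, 182.0], [-1385.0, 85.0]]
183.8 238.0 261.2
182.6 236.3 262.8
mouth px [[249.16878335 182.0384821 ]]
0.0112 [236.11031225 169.22646597] [262.22508121 194.57470551]
0.015 [231.6792657  164.81525335] [266.65440289 198.76697875]
['b2'] (0, 3) n [-0.266 -0.143] tilt 16.8 az -152.0 r [31.2 36.  10.7] h [0. 0.] xy [0.5111 0.2295] [0.16, 0.3]
```

View pics/b2c.png

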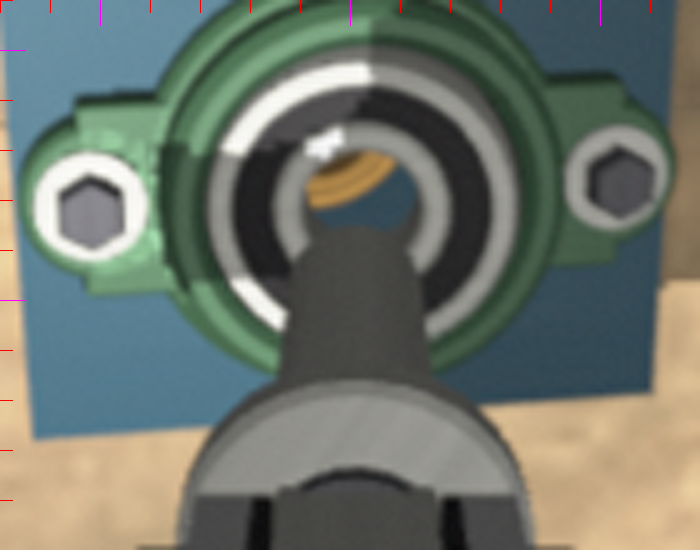

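Ring edges: left 234.4, right 270, top 164.4, so its centre is about 2 px right of the model. The foot tip is at (251.3,185). Brass from the bush shows through the bore, so I'll rectify that patch onto the bush-top plane.

Run:
```python
from h import *
import pickle
from scipy.ndimage import map_coordinates
o=pickle.load(open("b2.pkl","rb"));C=cam("wrist",o);im=cv2.imread("pics/b2.png").astype(float)
S=np.array([.508,.2288,.027]);L=[]
xs=np.arange(-.024,.0241,.0001)
X,Y=np.meshgrid(xs[::-1],xs[::-1],indexing="ij")  # up=+x, left=+y
q=proj(C,np.c_[S[0]+X.ravel(),S[1]+Y.ravel(),0*X.ravel()+.027])+[.6,1.2]
a=np.stack([map_coordinates(im[:,:,k],[q[:,1],q[:,0]],order=3,mode="nearest") for k in range(3)],-1).reshape(*X.shape,3).clip(0,255).astype(np.uint8)
c=(len(xs)//2,)*2
cv2.circle(a,c,190,(0,0,255),1);cv2.circle(a,c,2,(0,0,255),2)
for th in range(0,360,45):
    cv2.circle(a,(int(c[0]-40*np.sin(np.radians(th))),int(c[1]-40*np.cos(np.radians(th)))),3,(255,0,255) if th else (0,255,255),-1)
w=crop(cv2.imread("pics/b2.png"),234,164,36,32,13)
cv2.imwrite("pics/rect.png",np.hstack([a[:416],w[:416]])[:, :800]);print(a.shape,w.shape)
```

```text
(481, 481, 3) (416, 468, 3)
```

View pics/rect.png

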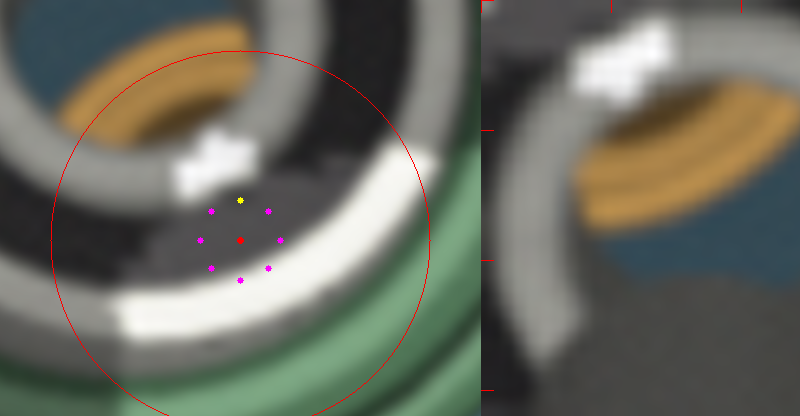

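The bush outline and its bore edge both point to an offset of roughly azimuth 25° (+x, slightly +y). I'll descend along the axis to 3 mm above the mouth.

```bash
cat > go.py <<'E'
import sys
from plan import *
# go.py Sx Sy nx ny foot(mm rel swivel) rows [dx dy dz mm extra]
a=[float(x) for x in sys.argv[1:]]
o=robot.get_obs();p,r=tcp((a[0],a[1],.088),a[2],a[3],a[4]/1e3)
if len(a)>6:p=p+np.array(a[6:9])/1e3
T=R(o["orientation"]);ax=-T.apply([0,0,1]);f=o["eef_pos"]-ax*.1035
k=(f[2]-.088);print("t",o["time_s"],"foot",(f*1e3).round(1),"axis",(ax[:2]/ax[2]).round(3),"axis at z=88:",(1e3*(f-ax/ax[2]*(f[2]-.088))[:2]).round(1),"F",np.round(o["ft_force"],1),"M",np.round(o["torque"],2),"grip",round(o["opening"],3))
multi(o["eef_pos"],o["orientation"],[(p,r,int(a[5]))])
E
python3 go.py .508 .2288 -.07 -.165 16 6
```

```text
t 15.45 foot [505.4 219.1 134.4] axis [-0.068 -0.164] axis at z=88: [508.6 226.7] F [-0.9 -0.8 -5.1] M [-0.38  0.31 -0.05] grip 0.181
[[[0.01, 0.01, 0.21], [-0, -0, -0]], [[0, 0.02, 0.21], [-0, -0.01, -0]], [[0.01, 0.01, 0.21], [-0, -0, -0.01]], [[0, 0.01, 0.21], [-0, -0, 0]], [[0.01, 0.02, 0.21], [-0, -0.01, 0]], [[0, 0.01, 0.21], [-0.01, -0, -0]], [[0, 0, 0], [0, 0, 0]], [[0, 0, 0], [0, 0, 0]]]
[0.4998 0.2094 0.2056] [ 170.65    4.05 -179.73]
```

Call:
apply_moves([
  [[0.01, 0.01, 0.21], [0, 0, 0]],
  [[0, 0.02, 0.21], [0, -0.01, 0]],
  [[0.01, 0.01, 0.21], [0, 0, -0.01]],
  [[0, 0.01, 0.21], [0, 0, 0]],
  [[0.01, 0.02, 0.21], [0, -0.01, 0]],
  [[0, 0.01, 0.21], [-0.01, 0, 0]],
  [[0, 0, 0], [0, 0, 0]],
  [[0, 0, 0], [0, 0, 0]],
])

```text
time_s: 16.45
eef_pos: [0.5004, 0.2095, 0.2075]
orientation: [170.6, 4.2, -179.8]
ft_force: [0.2, -0.6, -4.1]
opening: 0.18
finger_force: 59.2
```

```bash
python3 snap.py b3
python3 - <<'E'
from h import *
import pickle
o=pickle.load(open("b3.pkl","rb"));C=cam("wrist",o);w=cv2.imread("pics/b3.png");f=8;x0,y0=215,150
c=crop(w,x0,y0,75,65,f);R=Ro.from_euler('xyz',o['orientation'],degrees=True);th=np.linspace(0,6.283,120)
for d,r,col in((.1023,.010,(0,0,255)),(.1065,.015,(255,0,255)),(.1065,.0114,(0,255,255))):
    q=proj(C,o['eef_pos']+R.apply(np.c_[r*np.cos(th),r*np.sin(th),0*th+d]))+[.8,1.6]
    cv2.polylines(c,[((q-[x0,y0]+.5)*f).astype(int)],True,col,1)
cv2.imwrite("pics/b3c.png",c)
E
python3 go.py .508 .2288 -.07 -.165 16 8
```

```text
16.45 [0.50035889 0.20948814 0.20752983] [ 170.61653268    4.16012023 -179.7529787 ] [ 0.16775847 -0.64711203 -4.13192536] [[248.0, 193.0], [-1896.0, 87.0]]
t 16.5 foot [507.8 226.4 105.8] axis [-0.072 -0.166] axis at z=88: [509.  229.3] F [ 0.4  0.9 -3.7] M [-0.24  0.14 -0.  ] grip 0.179
[[[0, -0, 0.01], [0, 0, -0]], [[0.01, -0, 0.01], [0, 0.01, -0]], [[0, -0.01, 0.01], [0, -0, -0]], [[0.01, 0, 0.01], [0.01, 0, -0]], [[-0, -0, 0.01], [-0, 0.01, -0]], [[0, -0, 0.01], [-0, -0, -0]], [[0.01, -0, 0.01], [-0, 0, -0]], [[0, -0.01, 0.01], [0, 0.01, -0]]]
[0.4998 0.2093 0.2055] [ 170.67    4.02 -179.73]
```

View pics/b3c.png

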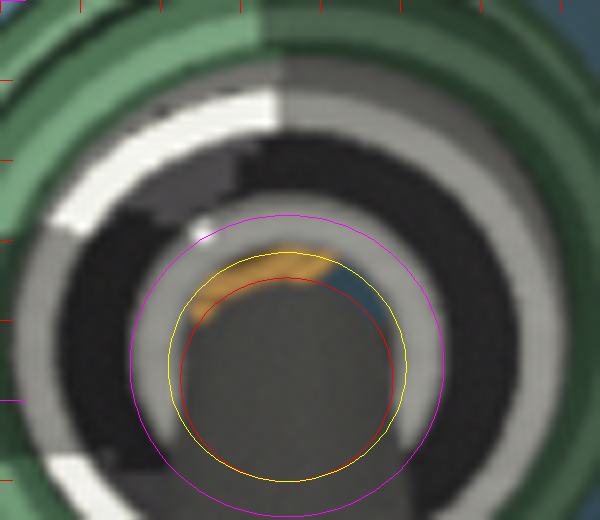

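The foot outline and the ring are coaxial sideways, and the foot is about 0.6 mm too far in +x. The mouth is 5 mm below the foot. I'll correct that and enter gently.

```bash
python3 go.py .5083 .2292 -.07 -.165 9 8
```

```text
t 16.5 foot [507.8 226.4 105.8] axis [-0.072 -0.166] axis at z=88: [509.  229.3] F [ 0.4  0.9 -3.7] M [-0.24  0.14 -0.  ] grip 0.179
[[[0, -0, 0.05], [0, 0, -0]], [[0, -0, 0.04], [0, 0.01, -0]], [[0.01, -0, 0.05], [0, -0, -0]], [[-0, -0, 0.04], [0.01, 0, -0]], [[0, -0, 0.05], [-0, 0.01, -0]], [[0, -0, 0.04], [-0, -0, -0]], [[0.01, -0, 0.05], [-0, 0, -0]], [[-0, -0, 0.04], [0, 0.01, -0]]]
[0.5005 0.2109 0.1988] [ 170.67    4.02 -179.73]
```

Call:
apply_moves([
  [[0.03, 0, 0.04], [0, 0, 0]],
  [[0, 0, 0.05], [0, 0, 0]],
  [[0, 0, 0.05], [0, 0, 0]],
  [[0, 0, 0.05], [0, 0, 0]],
  [[0, 0, 0.05], [0, 0, 0]],
  [[0, 0, 0.05], [0, 0, 0]],
  [[0, 0, 0.05], [0, 0, 0]],
  [[0, 0, 0.05], [0, 0, 0]],
])

```text
time_s: 17.5
eef_pos: [0.5002, 0.2111, 0.1977]
orientation: [170.6, 4.2, -179.7]
ft_force: [-0.7, -0.5, -3.4]
opening: 0.179
finger_force: 59.2
```

```bash
python3 go.py .5083 .2292 -.07 -.165 3 8
```

```text
t 17.5 foot [507.5 228.   95.8] axis [-0.072 -0.166] axis at z=88: [508.1 229.3] F [-0.7 -0.5 -3.4] M [-0.27  0.13 -0.01] grip 0.179
[[[-0, -0, 0.02], [0, 0, -0]], [[-0, -0, 0.03], [0, 0.01, -0]], [[-0.01, -0, 0.02], [0, -0, -0]], [[0, -0, 0.03], [0.01, 0, -0]], [[0, -0, 0.02], [-0, 0, -0]], [[-0, -0, 0.03], [-0, 0.01, -0]], [[-0, -0, 0.02], [-0, -0, -0]], [[-0.01, -0, 0.03], [0, 0, -0]]]
[0.5011 0.2119 0.1928] [ 170.67    4.05 -179.73]
```

Call:
apply_moves([
  [[0, 0, 0.05], [0, 0, 0]],
  [[0, 0, 0.05], [0, 0, 0]],
  [[0, 0, 0.05], [0, 0, 0]],
  [[0, 0, 0.05], [0, 0, 0]],
  [[0, 0, 0.05], [0, 0, 0]],
  [[0, 0, 0.05], [0, 0, 0]],
  [[0, 0, 0.05], [0, 0, 0]],
  [[0, 0, 0.05], [0, 0, 0]],
])

```text
time_s: 18.5
eef_pos: [0.501, 0.2127, 0.1879]
orientation: [170.6, 4.2, -179.8]
ft_force: [-0.5, -0.3, -4.4]
opening: 0.178
finger_force: 59.2
```

Call:
apply_moves([
  [[0, 0, 0.06], [0, 0, 0]],
  [[0, 0, 0.06], [0, 0, 0]],
  [[0, 0, 0.06], [0, 0, 0]],
  [[0, 0, 0.07], [0, 0, 0]],
  [[0, 0, 0.07], [0, 0, 0]],
  [[0, 0, 0.07], [0, 0, 0]],
  [[0, 0, 0.07], [0, 0, 0]],
  [[0, 0, 0.07], [0, 0, 0]],
])

```text
time_s: 19.5
eef_pos: [0.502, 0.2149, 0.1749]
orientation: [170.6, 4.2, -179.8]
ft_force: [-0.0, 0.4, -2.5]
opening: 0.179
finger_force: 59.2
```

```bash
python3 go.py .5083 .2292 -.07 -.165 -35 8
```

```text
t 19.5 foot [509.3 231.8  73. ] axis [-0.072 -0.166] axis at z=88: [508.3 229.3] F [-0.   0.4 -2.5] M [-0.26 -0.04  0.01] grip 0.179
[[[-0, -0, 0.1], [0, 0, -0]], [[-0, -0, 0.1], [0, 0.01, -0]], [[-0, -0, 0.1], [0, -0, -0]], [[-0, -0, 0.1], [0.01, 0, -0]], [[-0, -0, 0.09], [-0, 0.01, -0]], [[-0.01, -0, 0.1], [-0, -0, -0]], [[0, -0, 0.1], [0, 0, -0]], [[0, -0, 0.1], [0, 0, -0]]]
[0.5036 0.2181 0.1554] [ 170.66    4.07 -179.74]
```

The foot is through the bore with no force. Now I'll straighten about the swivel point towards the expected lean while lowering a little.

```bash
python3 go.py .5083 .2293 -.058 -.028 -30 8
```

```text
t 19.5 foot [509.3 231.8  73. ] axis [-0.072 -0.166] axis at z=88: [508.3 229.3] F [-0.   0.4 -2.5] M [-0.26 -0.04  0.01] grip 0.179
[[[-0.01, 0.05, 0.08], [0.19, 0.02, -0.01]], [[-0, 0.05, 0.07], [0.2, 0.02, -0]], [[-0.01, 0.05, 0.08], [0.19, 0.02, -0.01]], [[-0, 0.06, 0.07], [0.2, 0.03, -0]], [[-0.01, 0.05, 0.08], [0.19, 0.02, -0.01]], [[-0.01, 0.06, 0.07], [0.2, 0.02, -0]], [[-0, 0.05, 0.07], [0.19, 0.02, -0.01]], [[-0.01, 0.06, 0.07], [0.2, 0.02, -0.01]]]
[0.5041 0.2272 0.1614] [ 178.43    3.34 -179.42]
```

Call:
apply_moves([
  [[-0.01, 0.05, 0.08], [0.19, 0.02, -0.01]],
  [[0, 0.05, 0.07], [0.2, 0.02, 0]],
  [[-0.01, 0.05, 0.08], [0.19, 0.02, -0.01]],
  [[0, 0.06, 0.07], [0.2, 0.03, 0]],
  [[-0.01, 0.05, 0.08], [0.19, 0.02, -0.01]],
  [[-0.01, 0.06, 0.07], [0.2, 0.02, 0]],
  [[0, 0.05, 0.07], [0.19, 0.02, -0.01]],
  [[-0.01, 0.06, 0.07], [0.2, 0.02, -0.01]],
])

```text
time_s: 20.5
eef_pos: [0.504, 0.2272, 0.1613]
orientation: [178.5, 3.3, -179.4]
ft_force: [0.4, 0.7, 0.1]
opening: 0.181
finger_force: 59.9
```

```bash
python3 go.py .5083 .2293 -.058 -.028 -55 8
```

```text
t 20.5 foot [509.9 229.9  58. ] axis [-0.058 -0.027] axis at z=88: [508.2 229.1] F [0.4 0.7 0.1] M [0.29 0.02 0.07] grip 0.181
[[[-0, 0, 0.12], [-0, -0, 0]], [[-0, 0, 0.13], [-0, -0, 0]], [[-0, 0, 0.12], [-0.01, -0, 0]], [[-0, 0, 0.13], [0, -0, 0]], [[-0, 0, 0.12], [0, -0, 0]], [[-0, 0, 0.13], [-0, -0, 0]], [[-0, 0, 0.12], [-0, -0, 0]], [[-0, 0, 0.13], [-0.01, -0, 0.01]]]
[0.5054 0.2279 0.1364] [ 178.41    3.32 -179.47]
```

Call:
apply_moves([
  [[0, 0, 0.12], [0, 0, 0]],
  [[0, 0, 0.12], [0, 0, 0]],
  [[0, 0, 0.12], [0, 0, 0]],
  [[0, 0, 0.12], [0, 0, 0]],
  [[0, 0, 0.12], [0, 0, 0]],
  [[0, 0, 0.12], [0, 0, 0]],
  [[0, 0, 0.12], [0, 0, 0]],
  [[0, 0, 0.12], [0, 0, 0]],
])

```text
time_s: 21.5
eef_pos: [0.5053, 0.2278, 0.1373]
orientation: [178.4, 3.3, -179.4]
ft_force: [0.5, 0.9, -0.9]
opening: 0.179
finger_force: 59.7
```

Call:
apply_moves([
  [[0, 0, 0.04], [0, 0, 0]],
  [[0, 0, 0.04], [0, 0, 0]],
  [[0, 0, 0.04], [0, 0, 0]],
  [[0, 0, 0.04], [0, 0, 0]],
  [[0, 0, 0.04], [0, 0, 0]],
  [[0, 0, 0.04], [0, 0, 0]],
  [[0, 0, 0.04], [0, 0, 0]],
  [[0, 0, 0.04], [0, 0, 0]],
])

```text
time_s: 22.5
eef_pos: [0.5058, 0.228, 0.1295]
orientation: [178.4, 3.3, -179.4]
ft_force: [1.1, 1.0, -1.3]
opening: 0.178
finger_force: 59.7
```

```bash
python3 go.py .5083 .2293 -.058 -.028 -66 8
```

```text
t 22.5 foot [511.8 230.9  26.2] axis [-0.058 -0.028] axis at z=88: [508.2 229.2] F [ 1.1  1.  -1.3] M [ 0.32 -0.24 -0.01] grip 0.178
[[[-0, 0, 0.02], [-0, -0, 0]], [[-0, 0, 0.02], [-0, -0, 0]], [[-0, 0, 0.02], [-0, -0, 0]], [[-0, 0, 0.02], [-0, -0, 0]], [[-0, 0, 0.02], [-0, -0, 0]], [[-0, 0, 0.02], [-0, -0, 0]], [[-0, 0, 0.02], [-0, -0, 0]], [[-0, 0.01, 0.02], [-0, -0, 0]]]
[0.506  0.2284 0.1255] [ 178.44    3.33 -179.42]
```

Call:
apply_moves([
  [[0, 0, 0.02], [0, 0, 0]],
  [[0, 0, 0.02], [0, 0, 0]],
  [[0, 0, 0.02], [0, 0, 0]],
  [[0, 0, 0.02], [0, 0, 0]],
  [[0, 0, 0.02], [0, 0, 0]],
  [[0, 0, 0.02], [0, 0, 0]],
  [[0, 0, 0.02], [0, 0, 0]],
  [[0, 0, 0.02], [0, 0, 0]],
])

```text
time_s: 23.5
eef_pos: [0.506, 0.2281, 0.1255]
orientation: [178.4, 3.3, -179.4]
ft_force: [0.9, 1.6, -0.5]
opening: 0.181
finger_force: 59.7
```

The foot is 5 mm below the bush top with no extra force, so it has found the bush. I'll go on down.

Call:
apply_moves([
  [[0, 0, 0.025], [0, 0, 0]],
  [[0, 0, 0.025], [0, 0, 0]],
  [[0, 0, 0.025], [0, 0, 0]],
  [[0, 0, 0.025], [0, 0, 0]],
  [[0, 0, 0.025], [0, 0, 0]],
  [[0, 0, 0.025], [0, 0, 0]],
  [[0, 0, 0.025], [0, 0, 0]],
  [[0, 0, 0.025], [0, 0, 0]],
])

```text
time_s: 24.5
eef_pos: [0.5063, 0.2282, 0.1205]
orientation: [178.4, 3.3, -179.4]
ft_force: [1.3, 0.7, -0.7]
opening: 0.177
finger_force: 59.7
```

```bash
python3 go.py .5083 .2293 -.058 -.028 -72 8
```

```text
t 24.5 foot [512.3 231.1  17.2] axis [-0.058 -0.028] axis at z=88: [508.2 229.1] F [ 1.3  0.7 -0.7] M [ 0.29 -0.25  0.02] grip 0.177
[[[-0, 0, 0.01], [-0, -0, 0]], [[-0, 0, 0], [-0, -0, 0]], [[-0, 0, 0.01], [-0, -0, 0]], [[-0, 0, 0], [-0, -0, 0]], [[-0, 0, 0.01], [-0, -0, 0]], [[-0, 0, 0], [-0, -0, 0]], [[-0, 0.01, 0.01], [-0, -0, 0]], [[-0, -0, 0], [-0, -0, 0]]]
[0.5064 0.2285 0.1195] [ 178.44    3.33 -179.42]
```

Call:
apply_moves([
  [[0, 0, 0.01], [0, 0, 0]],
  [[0, 0, 0.01], [0, 0, 0]],
  [[0, 0, 0.01], [0, 0, 0]],
  [[0, 0, 0.01], [0, 0, 0]],
  [[0, 0, 0.01], [0, 0, 0]],
  [[0, 0, 0.01], [0, 0, 0]],
  [[0, 0, 0], [0, 0, 0]],
  [[0, 0, 0], [0, 0, 0]],
])

```text
time_s: 25.5
eef_pos: [0.5065, 0.2283, 0.1196]
orientation: [178.4, 3.4, -179.4]
ft_force: [-1.5, -1.0, 6.5]
opening: 0.178
finger_force: 60.8
```

Call:
apply_moves([
  [[0, 0, 0.01], [0, 0, 0]],
  [[0, 0, 0.01], [0, 0, 0]],
  [[0, 0, 0], [0, 0, 0]],
  [[0, 0, 0], [0, 0, 0]],
  [[0, 0, 0], [0, 0, 0]],
  [[0, 0, 0], [0, 0, 0]],
  [[0, 0, 0], [0, 0, 0]],
  [[0, 0, 0], [0, 0, 0]],
])

```text
time_s: 26.5
eef_pos: [0.5066, 0.2284, 0.1194]
orientation: [178.4, 3.4, -179.4]
ft_force: [-1.8, 1.0, 8.5]
opening: 0.179
finger_force: 61.1
```

```bash
python3 go.py .5083 .2293 -.058 -.028 -72 8
```

```text
t 26.5 foot [512.7 231.4  16.1] axis [-0.059 -0.028] axis at z=88: [508.5 229.3] F [-1.8  1.   8.5] M [0.17 0.21 0.02] grip 0.179
[[[0, -0, -0], [0, 0, 0]], [[0, -0, -0], [0, 0, 0]], [[0, -0, -0], [0, 0, 0]], [[0, -0, -0], [0, 0.01, 0]], [[0, -0, -0], [0, -0, 0]], [[0, -0, -0], [0, -0, 0]], [[0, -0, -0], [0, 0, 0]], [[0.01, -0, -0], [0, 0, 0.01]]]
[0.5064 0.2284 0.1194] [ 178.41    3.35 -179.47]
```

Call:
apply_moves([
  [[0, 0, 0], [0, 0, 0]],
  [[0, 0, 0], [0, 0, 0]],
  [[0, 0, 0], [0, 0, 0]],
  [[0, 0, 0], [0, 0, 0]],
  [[0, 0, 0], [0, 0, 0]],
  [[0, 0, 0], [0, 0, 0]],
  [[0, 0, 0], [0, 0, 0]],
  [[0, 0, 0], [0, 0, 0]],
], gripper=100)

```text
time_s: 27.5
eef_pos: [0.5064, 0.2283, 0.1185]
orientation: [178.4, 3.3, -179.4]
ft_force: [-0.5, -0.4, 0.2]
opening: 1.002
finger_force: 0.0
```

Call:
apply_moves([
  [[0, 0, -0.2], [0, 0, 0]],
  [[0, 0, -0.4], [0, 0, 0]],
  [[0, 0, -0.5], [0, 0, 0]],
  [[0, 0, -0.5], [0, 0, 0]],
  [[0, 0, -0.6], [0, 0, 0]],
  [[0, 0, -0.6], [0, 0, 0]],
  [[0, 0, -0.4], [0, 0, 0]],
  [[0, 0, 0], [0, 0, 0]],
])

```text
time_s: 28.5
eef_pos: [0.5021, 0.2262, 0.1992]
orientation: [178.4, 3.4, -179.4]
ft_force: [0.0, -1.4, -0.1]
opening: 0.995
finger_force: 0.0
```

```bash
python3 snap.py e1
python3 - <<'E'
from h import *
w=cv2.imread('pics/e1.png')
s=robot.capture("scene")[:,:,::-1]
a=crop(w,190,150,130,140,4);b=crop(np.ascontiguousarray(s),145,110,60,105,4)
h=max(a.shape[0],b.shape[0]);pad=lambda x:np.vstack([x,np.zeros((h-x.shape[0],x.shape[1],3),np.uint8)])
cv2.imwrite("pics/e1c.png",np.hstack([pad(a),pad(b)]));print(h)
E
```

```text
28.5 [0.50209472 0.22616569 0.19920856] [ 178.41790566    3.40365923 -179.42343648] [ 0.00664371 -1.43104688 -0.0696689 ] [[246.0, 197.0], [-1019.0, 82.0]]
560
```

View pics/e1c.png

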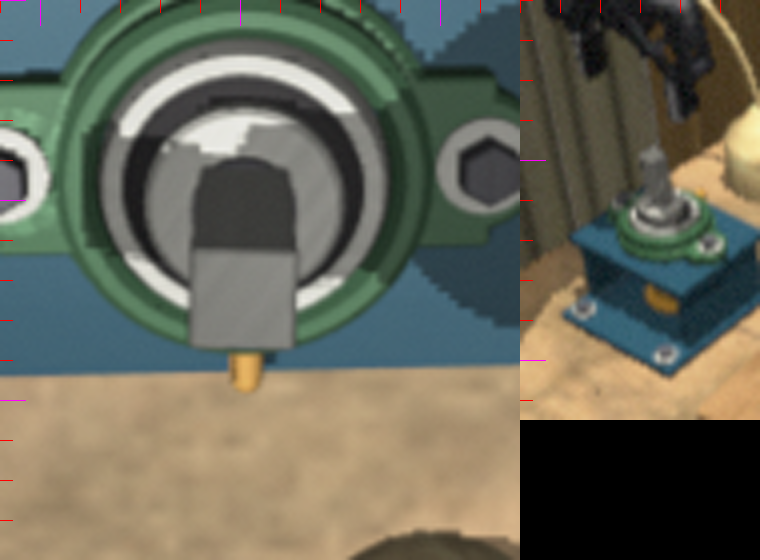

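It looks seated: the collar covers the inner ring around (249,200), and the bracket and oil can are undisturbed. To be sure the collar is fully down, I'll press lightly on the spindle's top with the fingers closed.

Call:
apply_moves([
  [[0, 0, 0], [0, 0, 0]],
  [[0, 0, 0], [0, 0, 0]],
  [[0, 0, 0.2], [0, 0, 0]],
  [[0, 0, 0.3], [0, 0, 0]],
  [[0, 0, 0.3], [0, 0, 0]],
  [[0, 0, 0.3], [0, 0, 0]],
  [[0, 0, 0.2], [0, 0, 0]],
  [[0, 0, 0.1], [0, 0, 0]],
], gripper=0)

```text
time_s: 29.6
eef_pos: [0.5037, 0.2271, 0.163]
orientation: [178.4, 3.3, -179.4]
ft_force: [-0.3, 0.1, -0.1]
opening: 0.0
finger_force: 0.0
```

Call:
apply_moves([
  [[0, 0, 0.05], [0, 0, 0]],
  [[0, 0, 0.05], [0, 0, 0]],
  [[0, 0, 0.03], [0, 0, 0]],
  [[0, 0, 0.03], [0, 0, 0]],
  [[0, 0, 0.03], [0, 0, 0]],
  [[0, 0, 0.03], [0, 0, 0]],
  [[0, 0, 0], [0, 0, 0]],
  [[0, 0, 0], [0, 0, 0]],
])

```text
time_s: 30.6
eef_pos: [0.5041, 0.2272, 0.158]
orientation: [178.4, 3.3, -179.4]
ft_force: [0.1, 0.0, -0.3]
opening: -0.003
finger_force: 0.0
```

Call:
apply_moves([
  [[0, 0, 0.02], [0, 0, 0]],
  [[0, 0, 0.02], [0, 0, 0]],
  [[0, 0, 0.02], [0, 0, 0]],
  [[0, 0, 0.02], [0, 0, 0]],
  [[0, 0, 0.02], [0, 0, 0]],
  [[0, 0, 0.02], [0, 0, 0]],
  [[0, 0, 0], [0, 0, 0]],
  [[0, 0, 0], [0, 0, 0]],
])

```text
time_s: 31.6
eef_pos: [0.5046, 0.2274, 0.1558]
orientation: [178.4, 3.4, -179.4]
ft_force: [-2.1, -1.0, 6.4]
opening: 0.002
finger_force: 3.5
```

Call:
apply_moves([
  [[0, 0, 0.01], [0, 0, 0]],
  [[0, 0, 0.01], [0, 0, 0]],
  [[0, 0, 0.01], [0, 0, 0]],
  [[0, 0, 0.01], [0, 0, 0]],
  [[0, 0, 0], [0, 0, 0]],
  [[0, 0, 0], [0, 0, 0]],
  [[0, 0, 0], [0, 0, 0]],
  [[0, 0, 0], [0, 0, 0]],
])

```text
time_s: 32.6
eef_pos: [0.505, 0.2276, 0.1556]
orientation: [178.4, 3.5, -179.4]
ft_force: [-3.0, -0.5, 12.9]
opening: -0.003
finger_force: 6.6
```

Firm at 13 N with only 0.2 mm of give, which is the arm's own stiffness, so the collar is seated. Now I'll retreat.

Call:
apply_moves([
  [[0, 0, -0.1], [0, 0, 0]],
  [[0, 0, -0.3], [0, 0, 0]],
  [[0, 0, -0.5], [0, 0, 0]],
  [[0, 0, -0.6], [0, 0, 0]],
  [[0, 0, -0.6], [0, 0, 0]],
  [[0, 0, -0.5], [0, 0, 0]],
  [[0, 0, -0.3], [0, 0, 0]],
  [[0, 0, 0], [0, 0, 0]],
])

```text
time_s: 33.6
eef_pos: [0.5003, 0.2253, 0.2268]
orientation: [178.4, 3.4, -179.4]
ft_force: [-1.1, -1.0, -0.6]
opening: -0.0
finger_force: 0.0
```

Run:
```python
from h import *
o=robot.get_obs();print(o["time_s"],o["eef_pos"],o["ft_force"])
a=robot.capture("scene")[:,:,::-1].astype(int);b=cv2.imread("pics/scene0.png").astype(int)
for n,(x,y,w,h) in {"jar":(342,206,28,42),"can":(186,105,30,55)}.items(): print(n,np.abs(a-b)[y:y+h,x:x+w].mean().round(1))
print(robot.finish_job())
```

```text
33.6 [0.50034095 0.22532881 0.22681821] [-1.11807093 -1.02590458 -0.63170063]
jar 2.7
can 2.8
the job is handed in; nothing more can be done
None
```

The spindle is home in the bracket: its collar sits on the bearing's inner ring and its foot is about 11 mm into the bush. It is released, the jar and oil can stand where they were, and I handed the job in at 33.6 s.

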